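# Tip the bottle stoppers into the tray, stand the bin on its mat and put the tray away

### The arm

A 6-joint arm with a two-finger parallel gripper is mounted at the origin on the work surface. World frame = base frame: x ahead of the robot, y to its left, z up, the work surface at z = 0. Lengths are in m, angles in rad, forces in N, time in s.
With the tool pointing down it reaches from about 0.3 to 0.875 m from the base axis. Payload 6.4 kg.
Tool frame: the origin (TCP) lies between the finger pads; the fingertips stand 25 mm ahead of it and the grasp point (between the pads) lies 6 mm ahead of it; y points along the fingers, x is the direction in which the jaws open and shut, and the axes are right-handed (so a half turn about y gives the same grasp; the last joint's range is limited). The gripper opens to 85 mm and grips with 20 to 120 N. Pads are 22 mm wide; open, the fingers measure 114 mm over their backs; the gripper's body (76 mm by 85 mm) begins 54 mm behind the grasp point. The pads swing forward as they close: fully open they stand 13 mm farther back than shut.
Start: joints at [-1.395, 0.181, 1.607, -0, 1.354, -0.206], TCP at [0.214, -0.534, 0.256] pointing down, gripper open.
Joint ranges: [-2.99, 2.99], [-0.89, 2.07], [0.3, 2.58], [-1.14, 4.28], [0, 2.63], [-3.12, 3.12]. Speed limits (rad/s): [2.57, 2.57, 3.01, 3.14, 3.14, 3.14].

### API

Orientations are given as a unit quaternion [w, x, y, z].
In Python, from bench import ctrl, vision, ticket, find_in, regions_of, pinpoint gives the robot as it stands.
- The arm moves only by the tool apply_moves, never from a script. Its argument "increments" is a list of rows, each an object of numbers: "x", "y", "z": the shift along the tool's x, y, z in cm; "ax", "ay", "az": the turn, a rotation vector about the tool's x, y, z in rad; "grip": the closure, from 0 (fully open) to 1 (shut). A call has 1 to 12 rows; each row is the pose to reach, as a shift and turn from the pose measured when the call began, along the tool's axes at that moment; what a row does not reach only later rows make up. A row lasts 1/8 s, in which the tool goes at most 62.5 mm and 10.7 degrees, less where a joint would pass 70% of its speed; a pose out of reach is approached as far as the arm can. A call with a gripper value outside its range is refused whole. The fingers move at their own pace and stop on an object; the grip force is fixed at half the most. Time passes only in rows, so rows that repeat a pose let the fingers close. It gives the time, the measured TCP pose, the force and the opening at its end, in the units of the state.
- ctrl.get_obs(): the state, without advancing time (a new reading comes with each control period).
- vision.camera(name): name is "side" or "top" or "wrist"; returns the picture (384x512x3 uint8, red, green, blue); there is no depth.
- vision.camera_params(name): a dict with "intrinsics" (3x3 intrinsics, pixels), "k1" (the pictures are not rectified: a ray, as slopes to the right and down, at radius r is drawn at 1 + k1 r^2 times it, then the intrinsics apply), "R" (3x3) and "t" (3): a world point X has camera coordinates R X + t. Camera axes: x right, y down, z forward; pixel columns grow to the right and rows downward; lengths in m; the calibration is good to about 2 mm. A picture is of the moment at which its call begins: read the wrist's pose just before it. camera_params takes no time and is no camera call; for the wrist camera it gives the pose at the moment of the call.
- ticket.hand_in(): hands the job in, once; it reports no verdict.
Trained networks look in the newest picture that a camera, given by its name, has taken for a name from the list of things; names that differ only in an ending like _2 or _b are one class to them, and where a whole thing is asked for, a point or a joint stands for the part that bears it (a point fixed in the world has none). Each returns a list of dicts, best first, with "p" (0 to 1); they miss things now and then, are a little off and sometimes report something else, mostly with a low value. They report only what shows in the picture. A call takes as long as a camera call. They do not tell look-alikes from the thing itself.
- find_in(camera, query): "rect" ([centre column, centre row, width, height] in pixels, round what is visible of it).
- regions_of(camera, query): "mask" (384x512 bool, what is visible of it) and "rect" ([centre column, centre row, width, height] in pixels, round what is visible of it).
- pinpoint(camera, query): "xy" ([column, row] in pixels: a listed point, or the origin of a listed thing).
The state is a dict: "time_s": time; "q": joint angles; "dq": joint speeds; "joint_efforts": joint torques, N m; "eef_pos": TCP position; "eef_rot": TCP orientation; "wrist_force": force on the tool from outside, world axes, zero at the start; "torque": the same for the moment, N m; "opening": opening from 0.0 (shut) to 1.0 (fully open).
Only numpy, scipy, OpenCV 4.12 (cv2) and the standard library are available. Lean on these libraries where they do the work, as an engineer would, in place of code of your own. Each camera call takes 0.05 s, during which the arm holds its last target.

### The job

Take the small blue bin from under the wire shelf and tip all three bottle stoppers out of it into the white tray, then stand the empty bin upright on the middle of the square black mat and let go. After that, slide the loaded tray by its orange fin straight into the low steel tray holder until it meets the back stop, with all three stoppers still in it. Do not disturb the other goods on the table.

Things in the scene. Friction and masses are not known exactly. Their poses are not given: they have to be found in the camera images.
- bin_mid (a point): Centre of the small open blue bin, half-way up (37.5 mm above its underside). x points to its sloping pouring front, y across, z up out of its open top. Flat parallel side walls 62 mm apart outside: grasp across them. Floor 94 mm long, side and back walls 75 mm high, 3 mm thick. Starts upright on the table under the wire shelf's front edge, its front facing away from the robot.
- bin_lip (a point): Middle of the bin's pouring lip, over which the pieces leave: 111 mm ahead (x) of the bin's centre, 55 mm above its underside. The front wall leans out 49 degrees from vertical, from the floor's front edge to this lip. Tipped lip-down by about 70 degrees, the bin empties.
- bin: The same bin: axes as at its centre, origin under the middle of its floor. About 130 g empty.
- tray_mid (a point): Centre of the white tray, half-way up (17 mm above its underside). Open box 130 mm long (x), 110 mm wide (y), 34 mm high, walls and floor 4 mm. It starts on the table in front of the tray holder; its +x end goes in first, the fin is on its -x end. It slides on the table.
- tray_grip (a point): Grasp point on the orange upright fin on the tray's -x end, 95 mm from the tray's centre, 45 mm above its underside. Axes as the tray's. The fin is 14 mm thick (y), 46 mm long (x, outward from the tray's end wall), its top is 65 mm above the table.
- tray: The same tray: axes as at its centre, origin at the centre of its underside. About 0.3 kg.
- rack: Low steel tray holder fixed on the table, left or right of the shelf; origin on the table under the middle of its bay, x from the open front inward. Bay 126 mm wide (y), 80 mm high inside, front edge at x = -70 mm, back stop at x = +68 mm; guide plates flare out in front to x = -94 mm. Top 86 mm high. Tray fully in: tray centre at x = +3 mm, fin sticking out in front.
- shelf: Low black wire shelf fixed on the table; origin on the table under its middle, x from front to back. Deck 240 mm deep (x), 260 mm wide (y), underside 230 mm up, on four posts (250 mm high, at y = +-130, x = +60 and +115 mm); goods on it reach 335 mm. It overhangs the bin, so a hand must reach in from the front at a slant of about 20 to 40 degrees.
- mat: Square black rubber mat, 150 x 150 mm, 3 mm thick, fixed on the table on the other side of the shelf from the tray holder; origin at the middle of its underside.
- stopper0_mid (a point): Middle of a bottle stopper: black cap 24 mm across and 15 mm long at its -z end, cork stub 18 mm across at its +z end, 36 mm long in all, 15 g, hard and smooth. It starts standing on its cap in the bin.
- stopper1_mid (a point): Middle of a bottle stopper: black cap 24 mm across and 15 mm long at its -z end, cork stub 18 mm across at its +z end, 36 mm long in all, 15 g, hard and smooth. It starts standing on its cap in the bin.
- stopper2_mid (a point): Middle of a bottle stopper: black cap 24 mm across and 15 mm long at its -z end, cork stub 18 mm across at its +z end, 36 mm long in all, 15 g, hard and smooth. It starts standing on its cap in the bin.
- bottle: Green glass bottle, 68 mm across, 210 mm high; loose bystander, to be left alone. Origin at the centre of its underside, z up.
- can: Blue and silver can, 66 mm across, 115 mm high; loose bystander, to be left alone. Origin at the centre of its underside, z up.
- jar: Amber jar with a brass lid, 70 mm across, 100 mm high; loose bystander, to be left alone. Origin at the centre of its underside, z up.
- carton: Cardboard carton, 90 x 70 x 70 mm high; loose bystander, to be left alone. Origin at the centre of its underside, z up.
- tape: Roll of yellow tape lying flat, 100 mm across, 48 mm high; loose bystander, to be left alone. Origin at the centre of its underside, z up.
- glass: White tumbler, 72 mm across, 100 mm high; loose bystander, to be left alone. Origin at the centre of its underside, z up.
Things that resemble listed ones, but are neither listed nor needed, are in the scene too. Leave any green or purple look-alike of the tray alone.

How it is judged:
By the outcome, as a careful person would: the job done as asked, in the order asked, and still so for the second after the job is handed in, with the robot touching nothing.
It also fails if it takes over 72 s, if anything falls off the work surface, if the arm or the gripper's body presses on something with over 40 N, if the wrist force passes 120 N, or if a joint passes its speed limit or range.

## Working session

There is one attempt and no reset: what is moved stays moved. The work goes in short steps, Python scripts to look and compute and a tool call to move; the robot and the scene stay as the last step left them, time stands still between calls to the robot, and variables do not carry over. Pictures are saved under pics/ and viewed, and the job is handed in when it is done.

Besides the shell and the picture viewer there is one more tool, called after "Emit:" by a JSON object that holds its "name" and its "arguments", one argument or row to a line. apply_moves: Moves the arm, as the interface text tells. Its arguments: {"type":"object","properties":{"increments":{"type":"array","items":{"type":"object","properties":{"x":{"type":"number"},"y":{"type":"number"},"z":{"type":"number"},"ax":{"type":"number"},"ay":{"type":"number"},"az":{"type":"number"},"grip":{"type":"number"}}}}},"required":["increments"]}

```bash
ls; mkdir -p pics; python3 - <<'E'
from bench import ctrl, vision, find_in, pinpoint
import cv2
o=ctrl.get_obs(); print(o)
for n in ["side","top","wrist"]:
    im=vision.camera(n); cv2.imwrite(f"pics/a_{n}.png",im[:,:,::-1])
    p=vision.camera_params(n); print(n,p)
    if n!="wrist":
        for q in ["bin_mid","bin_lip","tray_mid","tray_grip","rack","shelf","mat","stopper0_mid","bottle","can","jar","carton","tape","glass"]:
            print(n,q,[(r['xy'],round(r['p'],2)) for r in pinpoint(n,q)][:4])
E
```

```text
pics
{'time_s': 0.0, 'q': array([-1.39527172e+00,  1.81541897e-01,  1.60799601e+00,  1.03747618e-05,
        1.35380330e+00, -2.06301995e-01]), 'dq': array([ 0.00118409, -0.00166638, -0.000258  , -0.00091876,  0.00026736,
        0.00188194]), 'joint_efforts': array([-3.54855647e-04, -4.44869435e+01, -3.51337874e+01, -4.34445365e-04,
        9.11877461e-03,  1.30589956e-05]), 'eef_pos': array([ 0.21418233, -0.5330772 ,  0.25538943]), 'eef_rot': array([ 0.58623915, -0.58534654,  0.39646612, -0.39561055]), 'wrist_force': array([ 0.59993493, -0.35055843, -0.20058953]), 'torque': array([-0.03053835,  0.03746785, -0.04419034]), 'opening': 1.0018783393058126}
side {'intrinsics': array([[423.17050349,   0.        , 249.54980889],
       [  0.        , 423.17050349, 192.07763894],
       [  0.        ,   0.        ,   1.        ]]), 'k1': -0.048171159976719974, 'R': array([[-9.61907478e-01, -2.73374972e-01,  3.58628550e-04],
       [-1.83928007e-01,  6.46204365e-01, -7.40668892e-01],
       [ 2.02248590e-01, -7.12520907e-01, -6.71870125e-01]]), 't': array([0.46507468, 0.15382097, 1.41629184]
[... 1658 characters left out ...]
9.5], 0.71), ([242.4, 151.8], 0.42)]
top can [([269.7, 127.4], 0.88)]
top jar [([227.4, 125.5], 0.66)]
top carton [([243.3, 151.1], 0.74), ([126.0, 215.0], 0.65), ([389.7, 210.3], 0.59)]
top tape [([130.0, 217.9], 0.59)]
top glass [([397.6, 173.2], 0.63)]
wrist {'intrinsics': array([[265.70112118,   0.        , 255.82135265],
       [  0.        , 265.70112118, 193.73356852],
       [  0.        ,   0.        ,   1.        ]]), 'k1': -0.044484982712245734, 'R': array([[ 3.72311541e-01, -9.28107608e-01,  6.19833013e-04],
       [-8.81343349e-01, -3.53342522e-01,  3.13660587e-01],
       [-2.90891764e-01, -1.17325742e-01, -9.49534966e-01]]), 't': array([-0.57570929, -0.04036353,  0.37912059])}
```

View pics/a_side.png

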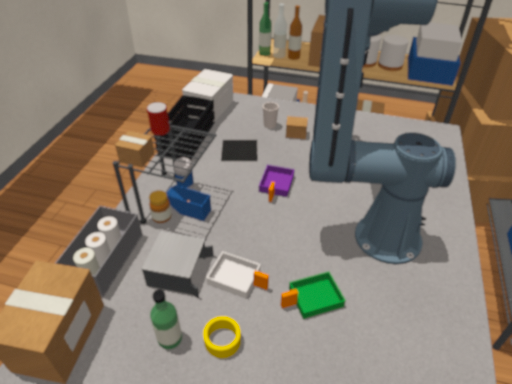

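View pics/a_top.png

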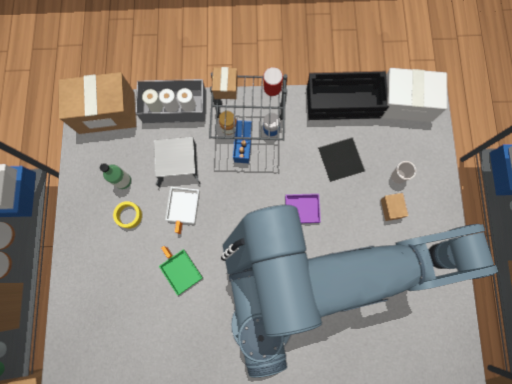

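View pics/a_wrist.png

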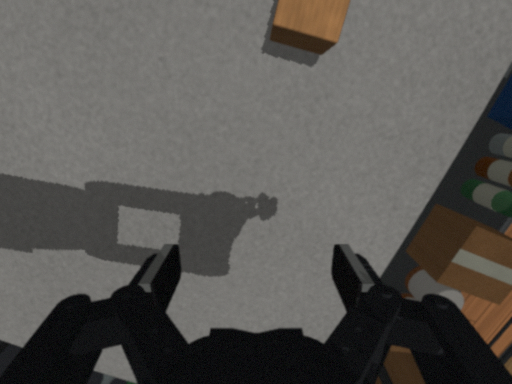

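```bash
cat > h.py <<'E'
import numpy as np, cv2
from scipy.spatial.transform import Rotation as Rn
from bench import ctrl, vision, find_in, pinpoint, regions_of
def ray(p,uv):
    K=p['intrinsics'];d=np.array([(uv[0]-K[0,2])/K[0,0],(uv[1]-K[1,2])/K[1,1]])
    s=d.copy()
    for _ in range(10): s=d/(1+p['k1']*(s@s))
    R=np.array(p['R']);t=np.array(p['t'])
    return -R.T@t, R.T@np.array([s[0],s[1],1.])
def onz(p,uv,z):
    c,d=ray(p,uv); return c+d*(z-c[2])/d[2]
def proj(p,X):
    X=np.atleast_2d(X); c=X@np.array(p['R']).T+np.array(p['t']); s=c[:,:2]/c[:,2:]
    s=s*(1+p['k1']*(s**2).sum(1,keepdims=True)); K=p['intrinsics']
    return s*[K[0,0],K[1,1]]+[K[0,2],K[1,2]]
def tri(obs):
    A=np.zeros((3,3));b=np.zeros(3)
    for p,uv in obs:
        c,d=ray(p,uv); d/=np.linalg.norm(d); M=np.eye(3)-np.outer(d,d); A+=M;b+=M@c
    return np.linalg.solve(A,b)
def pose():
    o=ctrl.get_obs(); q=o['eef_rot']; return o, np.array(o['eef_pos']), Rn.from_quat([q[1],q[2],q[3],q[0]]).as_matrix()
def rows(Pt,Rt):
    "target TCP -> shift cm & rotvec in tool axes"
    o,P,R=pose()
    return (R.T@(np.array(Pt)-P)*100).round(2), Rn.from_matrix(R.T@Rt).as_rotvec().round(4)
E
python3 - <<'E'
from h import *
im=cv2.imread('pics/a_top.png')
cv2.imwrite('pics/c_top1.png',cv2.resize(im[100:240,100:300],None,fx=4,fy=4,interpolation=cv2.INTER_CUBIC))
im=cv2.imread('pics/a_side.png')
cv2.imwrite('pics/c_side1.png',cv2.resize(im[125:325,120:320],None,fx=3,fy=3,interpolation=cv2.INTER_CUBIC))
ps,pt=vision.camera_params('side'),vision.camera_params('top')
print('tray',tri([(ps,(229.7,276.2)),(pt,(182.1,206.3))]),'grip',onz(ps,(262.4,281.4),.045))
print('binmid',tri([(ps,(195.3,201.6)),(pt,(239.7,149))]),onz(ps,(195.3,201.6),.0375),'lip',tri([(ps,(168,192.6)),(pt,(245.8,123.2))]),onz(ps,(168,192.6),.055))
print('rack',onz(ps,(174.9,273.9),0),onz(pt,(174.9,163.9),0))
print('mat',onz(ps,(238.3,145.9),0),onz(pt,(339.7,159.2),0))
E
```

```text
tray [0.45242501 0.29963177 0.00659137] grip [0.35430564 0.31752606 0.045     ]
binmid [0.6572327  0.06792822 0.05847037] [0.66912529 0.04741615 0.0375    ] lip [0.76937757 0.04329937 0.04990977] [0.77139762 0.04743747 0.055     ]
rack [0.62914363 0.33316023 0.        ] [0.61822766 0.33189171 0.        ]
mat [ 0.6360981  -0.36156646  0.        ] [ 0.62105237 -0.33058129  0.        ]
```

View pics/c_top1.png

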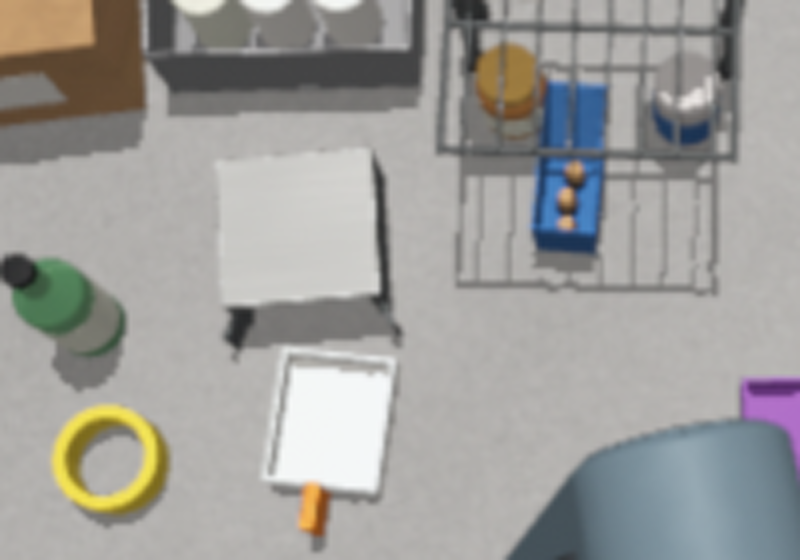

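View pics/c_side1.png

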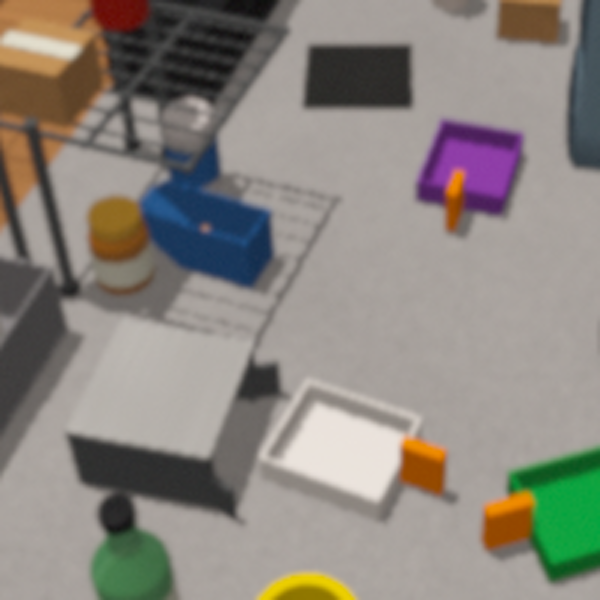

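```bash
python3 - <<'E'
from h import *
from scipy.optimize import least_squares
ps,pt=vision.camera_params('side'),vision.camera_params('top')
T=lambda u,v:(pt,np.array([100+u/4-.4,100+v/4-.4])); S=lambda u,v:(ps,np.array([120+u/3-.3,125+v/3-.3]))
def fit(name,pts,g):
    def f(s):
        c,sn=np.cos(s[2]),np.sin(s[2]); r=[]
        for (p,uv),m in pts:
            X=[s[0]+c*m[0]-sn*m[1],s[1]+sn*m[0]+c*m[1],m[2]]; r+=list(proj(p,X)[0]-uv)
        return np.array(r)
    s=least_squares(f,g,loss='soft_l1'); print(name,s.x.round(4),np.degrees(s.x[2]).round(1)); print(s.fun.reshape(-1,2).round(1).tolist() if 0 else f(s.x).reshape(-1,2).round(1).tolist())
h=.034
fit('tray',[(T(285,350),(.065,.055,h)),(T(397,362),(.065,-.055,h)),(T(380,497),(-.065,-.055,h)),(T(264,480),(-.065,.055,h)),(T(312,486),(-.065,0,.065)),(T(312,535),(-.111,0,.05)),
 (S(262,458),(.065,.055,h)),(S(310,382),(.065,-.055,h)),(S(420,418),(-.065,-.055,h)),(S(384,505),(-.065,.055,h))],[.47,.3,0])
fit('rackfront/back',[(T(217,162),(.071,.066,.086)),(T(373,149),(.071,-.066,.086)),(T(380,291),(-.07,-.066,.086)),(T(222,307),(-.07,.066,.086)),
 (S(125,322),(.071,-.066,.086)),(S(254,345),(-.07,-.066,.086)),(S(213,457),(-.07,.066,.086)),(S(70,435),(.071,.066,.086))],[.62,.33,0])
b=.047
fit('bin',[(T(537,233),(-b,.031,.075)),(T(599,236),(-b,-.031,.075)),(T(537,247),(-b,.031,0)),(T(595,250),(-b,-.031,0)),(T(547,85),(.111,.031,.055)),(T(606,86),(.111,-.031,.055)),
 (S(271,213),(-b,-.031,.075)),(S(248,258),(-b,.031,.075)),(S(250,284),(-b,.031,0)),(S(272,255),(-b,-.031,0)),(S(142,192),(.111,.031,.055)),(S(170,183),(.111,-.031,.055))],[.67,.06,0])
m=.075
fit('mat',[((pt,(319,148.5)),(m,m,.003)),((pt,(355,138.5)),(m,-m,.003)),((pt,(364,171)),(-m,-m,.003)),((pt,(329,180)),(-m,m,.003)),
 (S(310,45),(m,-m,.003)),(S(410,46),(-m,-m,.003)),(S(411,106),(-m,m,.003)),(S(305,106),(m,m,.003))],[.62,-.3,0])
# shelf deck front edge, z~.235
for uv in [(437,152),(738,158)]: print('deckfront',onz(*T(*uv),.235).round(3))
for q in ['jar','can','bottle','glass','carton','tape']:
    pass
print(onz(*T(122,178) if 0 else T(88,330),0.01), onz(*T(685,100),.1),onz(*T(508,75),.1))
E
```

```text
tray [ 0.4449  0.2941 -0.1229] -7.0
[[-0.6, -0.2], [-0.6, -0.5], [-0.8, -1.1], [-0.3, 0.3], [0.3, -0.9], [-0.7, -0.5], [0.6, 0.1], [0.5, -0.9], [2.3, -0.1], [0.2, -1.2]]
rackfront/back [0.6228 0.3209 0.0639] 3.7
[[1.4, 0.3], [-3.4, 0.6], [-3.3, 0.3], [1.3, -0.6], [-0.8, 1.6], [-0.4, 1.3], [-0.1, -1.7], [1.1, -2.9]]
bin [ 0.6635  0.0583 -0.1445] -8.3
[[-1.6, -1.6], [-1.1, -0.5], [-0.2, 0.3], [0.6, 1.3], [1.7, -1.0], [2.4, 0.4], [1.0, -1.4], [-0.0, -5.0], [0.9, 1.8], [1.9, 0.1], [-3.7, 8.3], [-3.7, 0.6]]
mat [ 0.6221 -0.3367  0.2436] 14.0
[[-1.0, -2.3], [-1.7, -1.6], [1.0, 0.3], [0.1, 1.1], [0.3, -1.1], [1.5, -0.8], [0.5, 0.5], [-0.9, -0.2]]
deckfront [0.642 0.165 0.235]
deckfront [ 0.63  -0.096  0.235]
[0.54589962 0.53953557 0.01      ] [ 0.73683138 -0.05547522  0.1       ] [0.76685464 0.11450941 0.1       ]
```

```bash
cat >> h.py <<'E'
def tool(yaw,slant,sx=1):
    "approach dir slants forward along yaw by slant(deg); jaws across"
    f=np.array([np.cos(yaw),np.sin(yaw),0]);s=np.radians(slant)
    y=np.sin(s)*f-np.cos(s)*np.array([0,0,1]); l=np.array([-np.sin(yaw),np.cos(yaw),0])*sx
    return np.stack([l,y,np.cross(l,y)],1)
E
python3 - <<'E'
from h import *
o,P,R=pose(); print(R.round(3))
yb=-.14
for sx in (1,-1):
    Rt=tool(yb,32,sx)
    G=np.array([.655,.058,.05]); T=G-.12*Rt[:,1]
    print(sx,T,rows(T,Rt), Rn.from_matrix(R.T@Rt).magnitude())
# camera mount in tool frame
p=vision.camera_params('wrist'); C=-np.array(p['R']).T@p['t']; print(R.T@(C-P), (np.array(p['R'])@R).round(3))
E
```

```text
[[ 0.373  0.     0.928]
 [-0.928 -0.     0.373]
 [ 0.    -1.    -0.   ]]
1 [0.59203186 0.06687359 0.15176577] (array([-41.66,  10.45,  57.43]), array([-0.1937, -2.5313, -0.7259])) 2.640476164982149
-1 [0.59203186 0.06687359 0.15176577] (array([-41.66,  10.45,  57.43]), array([ 0.5457,  0.508 , -0.1456])) 0.7596146004329375
[ 0.0004643  -0.11668809  0.08042656] [[ 1.    -0.001 -0.   ]
 [-0.    -0.314 -0.95 ]
 [ 0.     0.95  -0.314]]
```

```bash
python3 - <<'E'
from h import *
print(rows([.50,.07,.30],tool(-.14,32,1)))
E
```

```text
(array([-45.37,  -4.37,  49.01]), array([-0.1937, -2.5313, -0.7259]))
```

Emit:
{"name": "apply_moves", "arguments": {
  "increments": [
    {"x": -4, "y": -1, "z": 5, "ay": -0.18, "az": -0.05},
    {"x": -9, "y": -2, "z": 10, "ay": -0.36, "az": -0.1},
    {"x": -14, "y": -3, "z": 15, "ay": -0.54, "az": -0.15},
    {"x": -18, "y": -4, "z": 20, "ay": -0.72, "az": -0.2},
    {"x": -22, "y": -4, "z": 24, "ay": -0.9, "az": -0.26},
    {"x": -26, "y": -4, "z": 28, "ay": -1.08, "az": -0.31},
    {"x": -30, "y": -4, "z": 32, "ax": -0.08, "ay": -1.26, "az": -0.36},
    {"x": -34, "y": -4, "z": 37, "ax": -0.1, "ay": -1.44, "az": -0.41},
    {"x": -38, "y": -4, "z": 41, "ax": -0.12, "ay": -1.62, "az": -0.46},
    {"x": -42, "y": -4, "z": 45, "ax": -0.13, "ay": -1.8, "az": -0.51},
    {"x": -45, "y": -4.4, "z": 49, "ax": -0.15, "ay": -1.98, "az": -0.56},
    {"x": -45.4, "y": -4.4, "z": 49, "ax": -0.16, "ay": -2.15, "az": -0.61}
  ]
}}

```text
invalid input
```

```bash
python3 - <<'E'
from h import *
o,P,R=pose();print(o['q'].round(3),P,R.round(2))
print(rows([.50,.07,.30],tool(-.14,32,1)))
E
```

```text
[-1.395  0.181  1.607 -0.     1.354 -0.206] [ 0.21424241 -0.53364221  0.25631955] [[ 0.37  0.    0.93]
 [-0.93 -0.    0.37]
 [ 0.   -1.   -0.  ]]
(array([-45.37,  -4.37,  49.01]), array([-0.1937, -2.5313, -0.7259]))
```

Emit:
{"name": "apply_moves", "arguments": {
  "increments": [
    {"x": -4, "y": -1, "z": 5, "ax": 0, "ay": -0.18, "az": -0.05, "grip": 0},
    {"x": -9, "y": -2, "z": 10, "ax": 0, "ay": -0.36, "az": -0.1, "grip": 0},
    {"x": -14, "y": -3, "z": 15, "ax": 0, "ay": -0.54, "az": -0.15, "grip": 0},
    {"x": -18, "y": -4, "z": 20, "ax": 0, "ay": -0.72, "az": -0.2, "grip": 0},
    {"x": -22, "y": -4, "z": 24, "ax": 0, "ay": -0.9, "az": -0.26, "grip": 0},
    {"x": -26, "y": -4, "z": 28, "ax": 0, "ay": -1.08, "az": -0.31, "grip": 0},
    {"x": -30, "y": -4, "z": 32, "ax": -0.08, "ay": -1.26, "az": -0.36, "grip": 0},
    {"x": -34, "y": -4, "z": 37, "ax": -0.1, "ay": -1.44, "az": -0.41, "grip": 0},
    {"x": -38, "y": -4, "z": 41, "ax": -0.12, "ay": -1.62, "az": -0.46, "grip": 0},
    {"x": -42, "y": -4, "z": 45, "ax": -0.13, "ay": -1.8, "az": -0.51, "grip": 0},
    {"x": -45, "y": -4.4, "z": 49, "ax": -0.15, "ay": -1.98, "az": -0.56, "grip": 0},
    {"x": -45.4, "y": -4.4, "z": 49, "ax": -0.16, "ay": -2.15, "az": -0.61, "grip": 0}
  ]
}}

```text
time_s: 3.05
eef_pos: [0.5008, 0.0737, 0.3004]
eef_rot: [-0.462, 0.731, 0.454, -0.217]
wrist_force: [-0.5, -0.2, 0.3]
opening: 1.001
```

```bash
python3 - <<'E'
from h import *
o,P,R=pose();print(o['time_s'],o['q'].round(3),P,R.round(2))
print(rows([.50,.07,.30],tool(-.14,32,1)))
E
```

```text
3.05 [ 0.009 -0.288  2.041 -0.211  0.914 -0.926] [0.5008403  0.07367493 0.30041835] [[ 0.49  0.46 -0.74]
 [ 0.86 -0.16  0.48]
 [ 0.1  -0.87 -0.48]]
(array([-0.36,  0.06, -0.09]), array([-0.0356, -0.3791, -0.1049]))
```

Emit:
{"name": "apply_moves", "arguments": {
  "increments": [
    {"x": -0.4, "y": 0, "z": 0, "ax": -0.02, "ay": -0.18, "az": -0.05, "grip": 0},
    {"x": -0.4, "y": 0, "z": 0, "ax": -0.036, "ay": -0.379, "az": -0.105, "grip": 0},
    {"x": -0.4, "y": 0, "z": 0, "ax": -0.036, "ay": -0.379, "az": -0.105, "grip": 0}
  ]
}}

```text
time_s: 3.42
eef_pos: [0.4985, 0.07, 0.3]
eef_rot: [-0.365, 0.66, 0.574, -0.318]
wrist_force: [-0.6, -0.3, -0.5]
opening: 1.002
```

```bash
python3 - <<'E'
from h import *
o,P,R=pose();print(o['time_s'],o['q'].round(3),P,R.round(2))
for n in ['wrist','side','top']:
    p=vision.camera_params(n); im=vision.camera(n); cv2.imwrite(f'pics/b_{n}.png',im[:,:,::-1])
    np.save(f'pics/b_{n}.npy',p,allow_pickle=True)
im=cv2.imread('pics/b_wrist.png'); cv2.imwrite('pics/b_wrist2.png',cv2.resize(im,(800,600),interpolation=cv2.INTER_CUBIC))
im=cv2.imread('pics/b_top.png'); cv2.imwrite('pics/b_top2.png',cv2.resize(im[130:260,130:280],None,fx=5,fy=4.6,interpolation=cv2.INTER_CUBIC))
E
```

```text
3.425 [-0.077 -0.363  2.109 -0.044  0.838 -1.49 ] [0.49850598 0.07002762 0.2999806 ] [[ 0.14  0.53 -0.84]
 [ 0.99 -0.07  0.12]
 [-0.   -0.85 -0.53]]
```

View pics/b_wrist2.png

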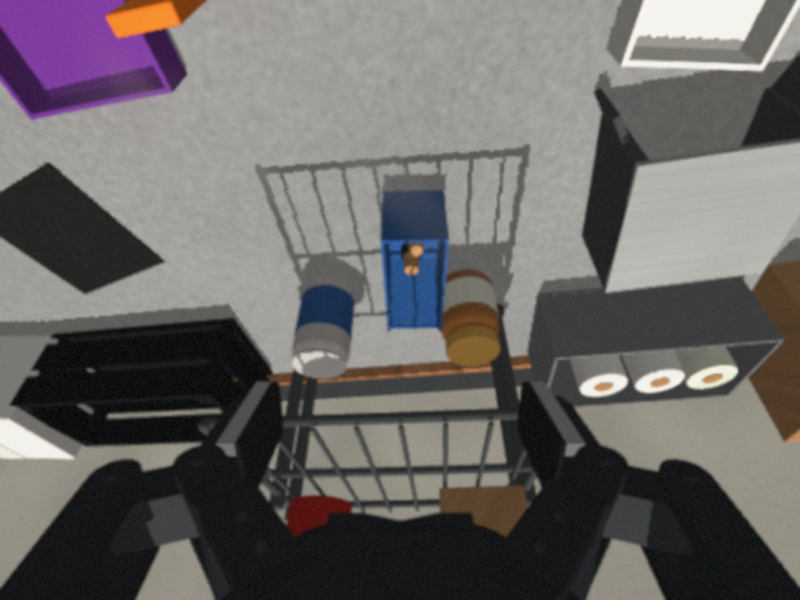

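View pics/b_top.png

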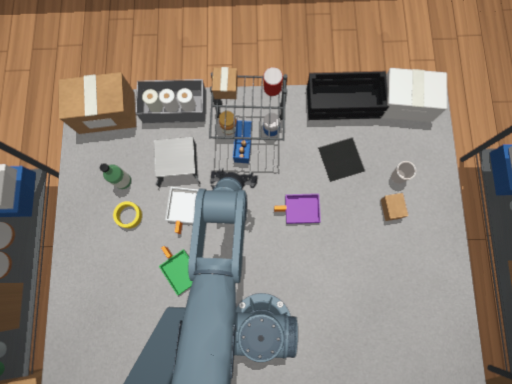

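```bash
python3 - <<'E'
im=__import__('cv2').imread('pics/b_wrist.png'); import cv2
cv2.imwrite('pics/b_bin.png',cv2.resize(im[100:225,225:345],None,fx=5,fy=4.7,interpolation=cv2.INTER_CUBIC))
cv2.imwrite('pics/b_rack.png',cv2.resize(im[0:190,340:512],None,fx=4,fy=3,interpolation=cv2.INTER_CUBIC))
E
```

```text
(no output)
```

View pics/b_bin.png

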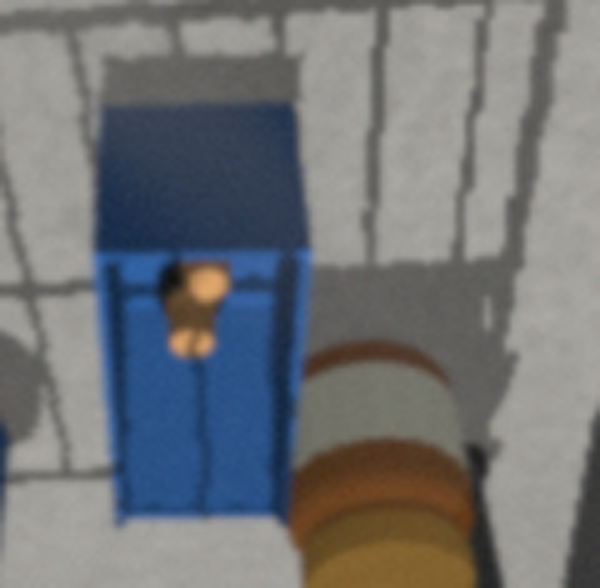

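View pics/b_rack.png

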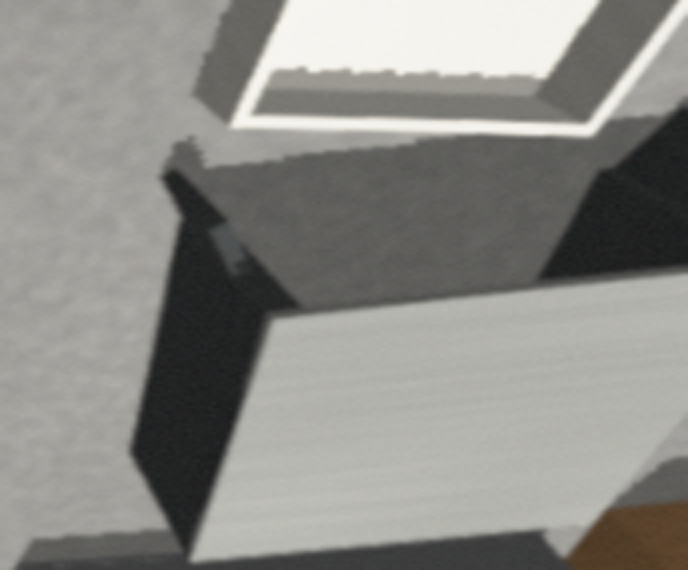

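```bash
cat > fit1.py <<'E'
from h import *
from scipy.optimize import least_squares
ps,pt=vision.camera_params('side'),vision.camera_params('top')
pw=np.load('pics/b_wrist.npy',allow_pickle=True).item()
T=lambda u,v:(pt,np.array([100+u/4-.4,100+v/4-.4])); S=lambda u,v:(ps,np.array([120+u/3-.3,125+v/3-.3]))
W=lambda u,v:(pw,np.array([225+u/5-.4,100+v/4.7-.4])); W2=lambda u,v:(pw,np.array([340+u/4-.4,v/3-.3]))
def fit(name,pts,g):
    def f(s):
        c,sn=np.cos(s[2]),np.sin(s[2]); r=[]
        for (p,uv),m in pts:
            my=m[1] if abs(m[1])<5 else np.sign(m[1])*s[3]
            X=[s[0]+c*m[0]-sn*my,s[1]+sn*m[0]+c*my,m[2]]; r+=list(proj(p,X)[0]-uv)
        return np.array(r)
    s=least_squares(f,g,loss='soft_l1'); print(name,s.x.round(4),np.degrees(s.x[2]).round(1)); print(f(s.x).reshape(-1,2).round(1).tolist())
b=.047
wb=[(W(97,250),(-b,-.031,.075)),(W(310,250),(-b,.031,.075)),(W(105,104),(-b,-.031,0)),(W(293,103),(-b,.031,0)),(W(118,520),(.111,-.031,.055)),(W(290,515),(.111,.031,.055))]
tb=[(T(537,233),(-b,.031,.075)),(T(599,236),(-b,-.031,.075)),(T(537,247),(-b,.031,0)),(T(595,250),(-b,-.031,0)),(T(547,85),(.111,.031,.055)),(T(606,86),(.111,-.031,.055))]
fit('binW',wb,[.66,.05,-.1]);fit('binT',tb,[.66,.05,-.1]);fit('bin',wb+tb,[.66,.05,-.1])
z=.086
fit('rack',[(T(217,162),(.07,9,z)),(T(373,149),(.07,-9,z)),(T(380,291),(-.07,-9,z)),(T(222,307),(-.07,9,z)),(W2(270,317),(-.07,-9,z)),(W2(190,563),(.07,-9,z)),(S(125,322),(.07,-9,z)),(S(254,345),(-.07,-9,z)),(S(213,457),(-.07,9,z)),(S(70,435),(.07,9,z))],[.62,.33,0.05,.066])
h=.034
fit('tray',[(T(285,350),(.065,.055,h)),(T(397,362),(.065,-.055,h)),(T(380,497),(-.065,-.055,h)),(T(264,480),(-.065,.055,h)),(T(312,486),(-.065,0,.065)),(T(312,535),(-.111,0,.05)),
 (S(262,458),(.065,.055,h)),(S(310,382),(.065,-.055,h)),(S(420,418),(-.065,-.055,h)),(S(384,505),(-.065,.055,h)),(W2(232,128),(.065,-.055,h)),(W2(592,135),(.065,.055,h))],[.45,.3,-.12])
E
python3 fit1.py
```

```text
binW [ 0.666   0.0608 -0.1115] -6.4
[[-0.6, 1.0], [1.0, 0.2], [-0.7, 0.3], [0.7, -0.3], [0.7, -1.3], [-1.2, -0.8]]
binT [ 0.6624  0.0589 -0.0757] -4.3
[[-1.0, -0.7], [-0.4, -0.7], [0.4, 1.2], [1.3, 1.2], [-0.5, -0.4], [0.4, 0.1]]
bin [ 0.6655  0.0606 -0.1054] -6.0
[[-1.0, 0.9], [0.6, -0.2], [-1.0, 0.2], [0.4, -0.7], [0.9, -1.4], [-1.0, -1.0], [-1.8, -1.7], [-1.2, -1.3], [-0.4, 0.2], [0.5, 0.6], [-0.0, -1.3], [0.8, -0.4]]
rack [0.6237 0.318  0.0706 0.0755] 4.0
[[-0.4, 0.6], [-0.3, 0.3], [0.1, -0.2], [-0.3, -0.5], [0.1, 1.1], [0.6, -2.6], [0.5, -1.2], [0.5, -1.9], [-0.8, 0.0], [0.4, -1.0]]
tray [ 0.4481  0.2934 -0.1245] -7.1
[[-0.4, -1.0], [-0.4, -1.3], [-0.7, -1.9], [-0.2, -0.5], [0.4, -1.7], [-0.5, -1.3], [-0.3, -0.4], [-0.3, -1.3], [1.3, -0.5], [-0.9, -1.6], [-0.5, -1.3], [0.7, -1.1]]
```

```bash
python3 - <<'E'
from h import *
Rt=tool(-.105,32,1); G=np.array([.653,.0613,.05])
for s in (.126,.006): print(G-s*Rt[:,1], rows(G-s*Rt[:,1],Rt))
E
```

```text
[0.5865979  0.06829796 0.15685406] (array([ 1.06, 16.78,  0.22]), array([ 0.0008, -0.0308, -0.0189]))
[0.649838   0.06163324 0.05508829] (array([ 1.28, 28.77,  0.23]), array([ 0.0008, -0.0308, -0.0189]))
```

Emit:
{"name": "apply_moves", "arguments": {
  "increments": [
    {"x": 0.3, "y": 4, "z": 0, "ax": 0, "ay": -0.03, "az": -0.019, "grip": 0},
    {"x": 0.6, "y": 8, "z": 0.1, "ax": 0, "ay": -0.03, "az": -0.019, "grip": 0},
    {"x": 0.9, "y": 12, "z": 0.2, "ax": 0, "ay": -0.03, "az": -0.019, "grip": 0},
    {"x": 1.1, "y": 16, "z": 0.2, "ax": 0, "ay": -0.03, "az": -0.019, "grip": 0},
    {"x": 1.2, "y": 18.5, "z": 0.2, "ax": 0, "ay": -0.03, "az": -0.019, "grip": 0},
    {"x": 1.2, "y": 18.5, "z": 0.2, "ax": 0, "ay": -0.03, "az": -0.019, "grip": 0}
  ]
}}

```text
time_s: 4.32
eef_pos: [0.5952, 0.0685, 0.14]
eef_rot: [-0.362, 0.65, 0.584, -0.325]
wrist_force: [0.5, 0.7, -0.9]
opening: 0.999
```

```bash
python3 - <<'E'
from h import *
o,P,R=pose();print(o['time_s'],o['q'].round(3),P)
p=vision.camera_params('wrist'); im=vision.camera('wrist')[:,:,::-1].copy()
Rt=tool(-.105,32,1); G=np.array([.653,.0613,.05])
print(rows(G-.006*Rt[:,1],Rt))
c,s=np.cos(-.105),np.sin(-.105)
for m in [(-.047,.031,.075),(-.047,-.031,.075),(-.047,.031,0),(-.047,-.031,0),(.111,.031,.055),(.111,-.031,.055)]:
    u=proj(p,[.665+c*m[0]-s*m[1],.06+s*m[0]+c*m[1],m[2]])[0]; cv2.circle(im,tuple(int(round(a)) for a in u),2,(0,0,255),-1)
cv2.imwrite('pics/d_wrist.png',cv2.resize(im,(800,600)))
E
```

```text
4.325 [-0.075  0.125  2.039 -0.038  0.424 -1.51 ] [0.5952368  0.06851644 0.13998999]
(array([-0.12, 10.22, -0.08]), array([-0.0015, -0.0011,  0.0001]))
```

View pics/d_wrist.png

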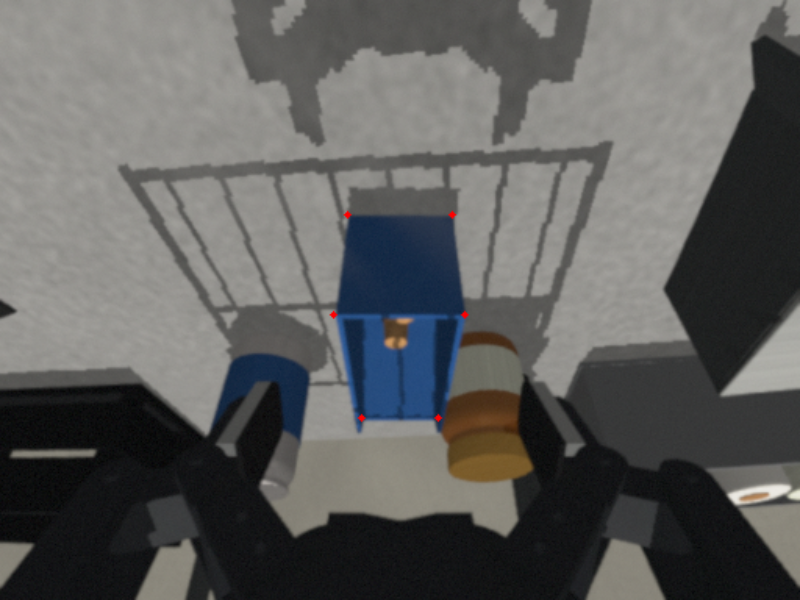

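Emit:
{"name": "apply_moves", "arguments": {
  "increments": [
    {"x": -0.1, "y": 3, "z": 0, "ax": 0, "ay": 0, "az": 0, "grip": 0},
    {"x": -0.1, "y": 6, "z": -0.1, "ax": 0, "ay": 0, "az": 0, "grip": 0},
    {"x": -0.1, "y": 8.5, "z": -0.1, "ax": 0, "ay": 0, "az": 0, "grip": 0},
    {"x": -0.1, "y": 10.2, "z": -0.1, "ax": 0, "ay": 0, "az": 0, "grip": 0},
    {"x": -0.1, "y": 10.2, "z": -0.1, "ax": 0, "ay": 0, "az": 0, "grip": 0}
  ]
}}

```text
time_s: 5.0
eef_pos: [0.6501, 0.0619, 0.056]
eef_rot: [-0.361, 0.65, 0.585, -0.324]
wrist_force: [-0.9, 0.1, 0.2]
opening: 1.007
```

```bash
python3 - <<'E'
from h import *
o,P,R=pose();print(o['time_s'],o['q'].round(3),P,o['wrist_force'])
im=vision.camera('wrist')[:,:,::-1]
cv2.imwrite('pics/e_wrist.png',cv2.resize(im,(800,600)))
E
```

```text
5.0 [-0.081  0.395  1.924 -0.049  0.267 -1.502] [0.65006723 0.06194601 0.05595232] [-0.94618574  0.14927626  0.24434012]
```

View pics/e_wrist.png

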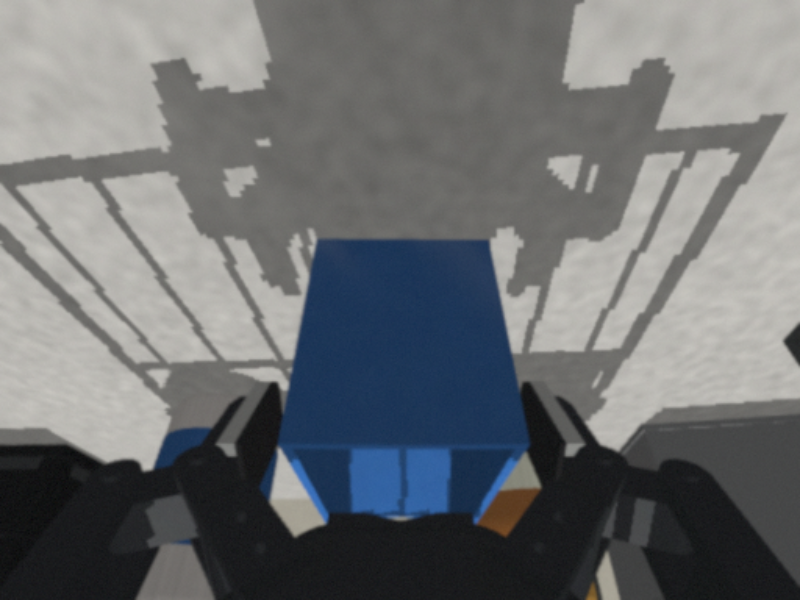

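Fingers straddle the bin (walls seen at columns 285–525, between the pads). Close.

Emit:
{"name": "apply_moves", "arguments": {
  "increments": [
    {"x": 0, "y": 0, "z": 0, "ax": 0, "ay": 0, "az": 0, "grip": 1},
    {"x": 0, "y": 0, "z": 0, "ax": 0, "ay": 0, "az": 0, "grip": 1},
    {"x": 0, "y": 0, "z": 0, "ax": 0, "ay": 0, "az": 0, "grip": 1},
    {"x": 0, "y": 0, "z": 0, "ax": 0, "ay": 0, "az": 0, "grip": 1},
    {"x": 0, "y": 0, "z": 0, "ax": 0, "ay": 0, "az": 0, "grip": 1}
  ]
}}

```text
time_s: 5.68
eef_pos: [0.6508, 0.0622, 0.0584]
eef_rot: [-0.36, 0.65, 0.585, -0.323]
wrist_force: [-5.0, 1.0, 9.0]
opening: 0.716
```

Emit:
{"name": "apply_moves", "arguments": {
  "increments": [
    {"x": 0, "y": -1, "z": -0.6, "ax": 0, "ay": 0, "az": 0, "grip": 1},
    {"x": 0, "y": -2, "z": -1.2, "ax": 0, "ay": 0, "az": 0, "grip": 1},
    {"x": 0, "y": -4, "z": 1, "ax": 0, "ay": 0, "az": 0, "grip": 1},
    {"x": 0, "y": -6.5, "z": 4, "ax": 0, "ay": 0, "az": 0, "grip": 1},
    {"x": 0, "y": -9.5, "z": 7, "ax": 0, "ay": 0, "az": 0, "grip": 1},
    {"x": 0, "y": -13, "z": 9, "ax": 0, "ay": 0, "az": 0, "grip": 1},
    {"x": 0, "y": -17, "z": 10, "ax": 0, "ay": 0, "az": 0, "grip": 1},
    {"x": 0, "y": -20, "z": 10, "ax": 0, "ay": 0, "az": 0, "grip": 1},
    {"x": 0, "y": -20, "z": 10, "ax": 0, "ay": 0, "az": 0, "grip": 1}
  ]
}}

```text
time_s: 6.8
eef_pos: [0.4617, 0.0824, 0.1777]
eef_rot: [-0.358, 0.651, 0.587, -0.322]
wrist_force: [-0.0, -0.7, -1.6]
opening: 0.717
```

```bash
cat >> h.py <<'E'
def pour(lip,tilt,yaw,s0=32,rel=(-.122,0,-.002)):
    f=np.array([np.cos(yaw),np.sin(yaw),0]);a=np.radians(tilt)
    x=rel[0]*np.cos(a)+rel[2]*np.sin(a); z=-rel[0]*np.sin(a)+rel[2]*np.cos(a)
    R=tool(yaw,s0-tilt,1); return np.array(lip)+x*f+[0,0,z]-.006*R[:,1], R
E
python3 - <<'E'
from h import *
o,P,R=pose();print(o['time_s'],o['q'].round(3),P,o['wrist_force'],o['opening'])
im=vision.camera('side')[:,:,::-1];cv2.imwrite('pics/f_side.png',im)
c,s=np.cos(-.124),np.sin(-.124); L=lambda d,z:np.array([.448+c*d,.2934+s*d,z])
for d,z,t in [(.02,.16,25),(-.03,.10,37),(-.03,.05,72)]:
    Pt,Rt=pour(L(d,z),t,-.124); print(Pt,rows(Pt,Rt))
E
```

```text
6.8 [-0.064 -0.284  2.323 -0.042  0.537 -1.499] [0.46171228 0.0823788  0.17772512] [-0.04280675 -0.74955455 -1.60657685] 0.7168209173691248
[0.35656151 0.30479685 0.21570209] (array([ 21.03, -10.15,   8.71]), array([0.4425, 0.0174, 0.0073]))
[0.32086945 0.30924548 0.17780133] (array([21.1 , -8.87, 13.77]), array([0.6519, 0.0182, 0.0055]))
[0.38275934 0.30153156 0.17000713] (array([20.98, -4.87,  8.92]), array([ 1.2628e+00,  2.0000e-02, -2.0000e-04]))
```

View pics/f_side.png

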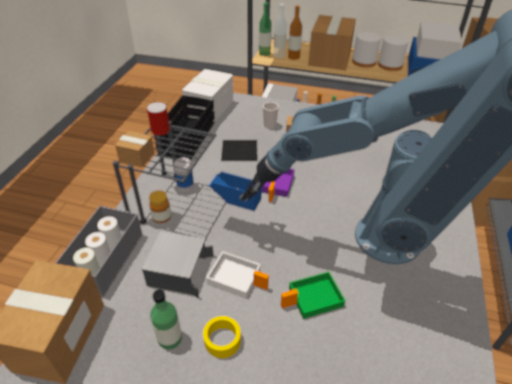

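Emit:
{"name": "apply_moves", "arguments": {
  "increments": [
    {"x": 2, "y": -3, "z": 0, "ax": 0.05, "ay": 0, "az": 0, "grip": 1},
    {"x": 5, "y": -6, "z": 1, "ax": 0.12, "ay": 0, "az": 0, "grip": 1},
    {"x": 9, "y": -8, "z": 3, "ax": 0.2, "ay": 0, "az": 0, "grip": 1},
    {"x": 13, "y": -9, "z": 5, "ax": 0.27, "ay": 0.01, "az": 0, "grip": 1},
    {"x": 17, "y": -10, "z": 7, "ax": 0.35, "ay": 0.02, "az": 0, "grip": 1},
    {"x": 19.5, "y": -10.1, "z": 8.2, "ax": 0.42, "ay": 0.02, "az": 0, "grip": 1},
    {"x": 21, "y": -10.1, "z": 8.7, "ax": 0.442, "ay": 0.017, "az": 0.007, "grip": 1},
    {"x": 21, "y": -10.1, "z": 8.7, "ax": 0.442, "ay": 0.017, "az": 0.007, "grip": 1}
  ]
}}

```text
time_s: 7.85
eef_pos: [0.357, 0.305, 0.2135]
eef_rot: [-0.496, 0.561, 0.496, -0.44]
wrist_force: [-0.6, -0.3, -1.6]
opening: 0.719
```

```bash
python3 - <<'E'
from h import *
o,P,R=pose();print(o['time_s'],o['q'].round(3),P,o['wrist_force'],o['opening'])
for n in ['side','top']:
    im=vision.camera(n)[:,:,::-1];cv2.imwrite(f'pics/g_{n}.png',cv2.resize(im[120:320,120:360] if n=='side' else im[120:280,100:300],None,fx=3,fy=3))
c,s=np.cos(-.124),np.sin(-.124); L=lambda d,z:np.array([.448+c*d,.2934+s*d,z])
for d,z,t in [(-.03,.08,37),(-.03,.05,72)]:
    Pt,Rt=pour(L(d,z),t,-.124); print(Pt,rows(Pt,Rt))
E
```

```text
7.85 [ 0.499 -0.067  1.963 -0.078  1.15  -0.921] [0.35696292 0.30502486 0.21348091] [-0.56648762 -0.34466667 -1.63312008] 0.7188439044839752
[0.32086945 0.30924548 0.15780133] (array([0.08, 5.15, 4.29]), array([ 0.2088,  0.0006, -0.0012]))
[0.38275934 0.30153156 0.17000713] (array([ 0.08,  4.69, -2.05]), array([ 8.196e-01,  2.000e-04, -1.300e-03]))
```

View pics/g_side.png

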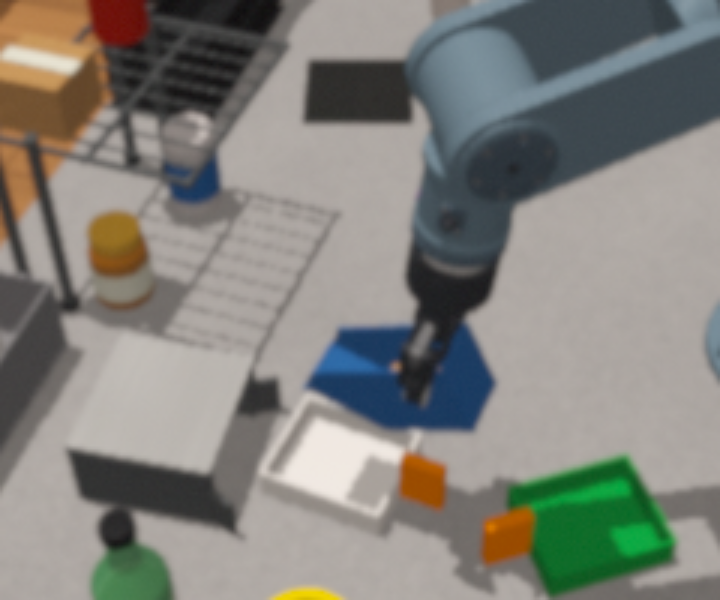

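View pics/g_top.png

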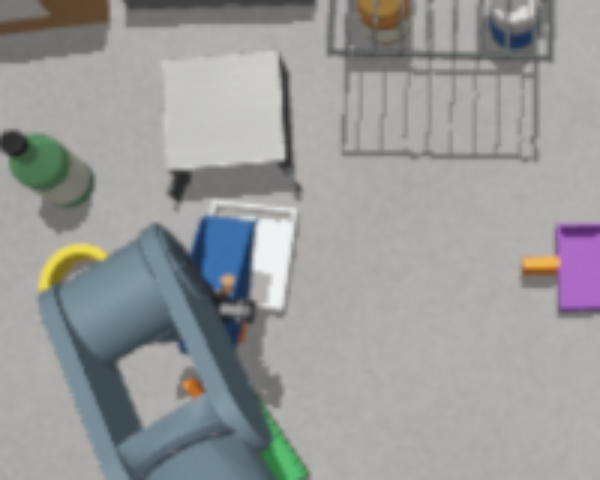

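```bash
python3 - <<'E'
from h import *
c,s=np.cos(-.124),np.sin(-.124); L=lambda d,z:np.array([.448+c*d,.2934+s*d,z])
for d,z,t in [(0,.13,29),(-.02,.10,33),(-.03,.075,37),(-.03,.065,41),(-.03,.055,45),(-.03,.05,48),(-.03,.05,51),(-.03,.05,54),(-.03,.05,57),(-.03,.05,60)]:
    Pt,Rt=pour(L(d,z),t,-.124); r=rows(Pt,Rt); print(t,r[0].round(1),r[1].round(2))
E
```

```text
29 [0.1 1.9 1.9] [ 0.07  0.   -0.  ]
33 [0.1 3.9 3.7] [ 0.14  0.   -0.  ]
37 [0.1 5.6 4.4] [ 0.21  0.   -0.  ]
41 [0.1 6.  3.8] [ 0.28  0.   -0.  ]
45 [0.1 6.5 3.3] [ 0.35  0.   -0.  ]
48 [0.1 6.6 2.8] [ 0.4  0.  -0. ]
51 [0.1 6.3 2.2] [ 0.45  0.   -0.  ]
54 [0.1 5.9 1.7] [ 0.51  0.   -0.  ]
57 [0.1 5.7 1.1] [ 0.56  0.   -0.  ]
60 [0.1 5.4 0.5] [ 0.61  0.   -0.  ]
```

```bash
python3 - <<'E'
from h import *
L=lambda z:np.array([.4257,.276,z])
o,P,R=pose()
for z,t,y in [(.15,27,.15),(.14,30,.4),(.12,34,.66),(.08,38,.66)]:
    Pt,Rt=pour(L(z),t,y); r=rows(Pt,Rt); print(t,Pt.round(3),r[0].round(1),r[1].round(3))
E
```

```text
27 [0.317 0.26  0.21 ] [-4.9  0.   3.5] [ 0.034 -0.272 -0.03 ]
30 [0.327 0.234 0.205] [-7.3  0.6  2.2] [ 0.084 -0.522 -0.042]
34 [0.345 0.213 0.193] [-9.1  2.1  0.3] [ 0.148 -0.783 -0.035]
38 [0.349 0.217 0.16 ] [-8.8  5.5  0.3] [ 0.214 -0.785 -0.008]
```

Emit:
{"name": "apply_moves", "arguments": {
  "increments": [
    {"x": -2.5, "y": 0, "z": 1.6, "ax": 0.02, "ay": -0.13, "az": -0.015, "grip": 1},
    {"x": -5, "y": 0, "z": 2.8, "ax": 0.035, "ay": -0.27, "az": -0.03, "grip": 1},
    {"x": -6.3, "y": 0.3, "z": 2.4, "ax": 0.06, "ay": -0.4, "az": -0.036, "grip": 1},
    {"x": -7.5, "y": 0.8, "z": 2, "ax": 0.085, "ay": -0.53, "az": -0.04, "grip": 1},
    {"x": -8.4, "y": 1.5, "z": 1.1, "ax": 0.115, "ay": -0.66, "az": -0.038, "grip": 1},
    {"x": -9.1, "y": 2.1, "z": 0.3, "ax": 0.148, "ay": -0.783, "az": -0.035, "grip": 1},
    {"x": -9.1, "y": 2.1, "z": 0.3, "ax": 0.148, "ay": -0.783, "az": -0.035, "grip": 1}
  ]
}}

```text
time_s: 8.82
eef_pos: [0.3458, 0.2129, 0.1926]
eef_rot: [0.318, -0.307, -0.623, 0.646]
wrist_force: [-0.4, 0.8, -1.6]
opening: 0.718
```

```bash
python3 - <<'E'
from h import *
o,P,R=pose();print(o['time_s'],o['q'].round(3),P,o['wrist_force'],o['opening'])
for n in ['side','top']:
    im=vision.camera(n)[:,:,::-1].copy();p=vision.camera_params(n)
    u=proj(p,[.4257,.276,.12])[0]; cv2.circle(im,tuple(int(round(a)) for a in u),1,(0,0,255),-1)
    cv2.imwrite(f'pics/i_{n}.png',cv2.resize(im[120:320,120:360] if n=='side' else im[120:280,100:300],None,fx=3,fy=3))
L=lambda z:np.array([.4257,.276,z])
for z,t in [(.09,36),(.065,39),(.053,42),(.05,45),(.047,47),(.045,49),(.045,51),(.045,53),(.045,55),(.045,57),(.045,59),(.045,61),(.045,64),(.045,67),(.045,70),(.045,74),(.05,78)]:
    Pt,Rt=pour(L(z),t,.66); r=rows(Pt,Rt); print(t,r[0].round(1),r[1].round(3))
E
```

```text
8.825 [ 0.268 -0.118  2.051 -0.014  1.241 -1.955] [0.34576517 0.21287759 0.19260803] [-0.44907648  0.75146539 -1.55844861] 0.7182066639655238
36 [-0.   2.7 -0.4] [ 0.035 -0.004  0.   ]
39 [-0.   4.6 -0.8] [ 0.088 -0.004  0.   ]
42 [-0.   5.3 -1.3] [ 0.14  -0.004  0.   ]
45 [-0.   5.2 -1.8] [ 0.192 -0.004  0.   ]
47 [-0.   5.2 -2.1] [ 0.227 -0.004  0.001]
49 [ 0.   5.1 -2.4] [ 0.262 -0.004  0.001]
51 [ 0.   4.8 -2.7] [ 0.297 -0.004  0.001]
53 [ 0.   4.5 -3.1] [ 0.332 -0.004  0.001]
55 [ 0.   4.2 -3.4] [ 0.367 -0.004  0.001]
57 [ 0.   4.  -3.8] [ 0.402 -0.004  0.001]
59 [ 0.   3.8 -4.2] [ 0.437 -0.004  0.001]
61 [ 0.   3.5 -4.5] [ 0.472 -0.004  0.001]
64 [ 0.   3.2 -5.1] [ 0.524 -0.004  0.001]
67 [ 0.   3.  -5.7] [ 0.576 -0.004  0.001]
70 [ 0.   2.7 -6.3] [ 0.628 -0.004  0.001]
74 [ 0.   2.4 -7.1] [ 0.698 -0.004  0.002]
78 [ 0.   1.7 -8. ] [ 0.768 -0.004  0.002]
```

View pics/i_side.png

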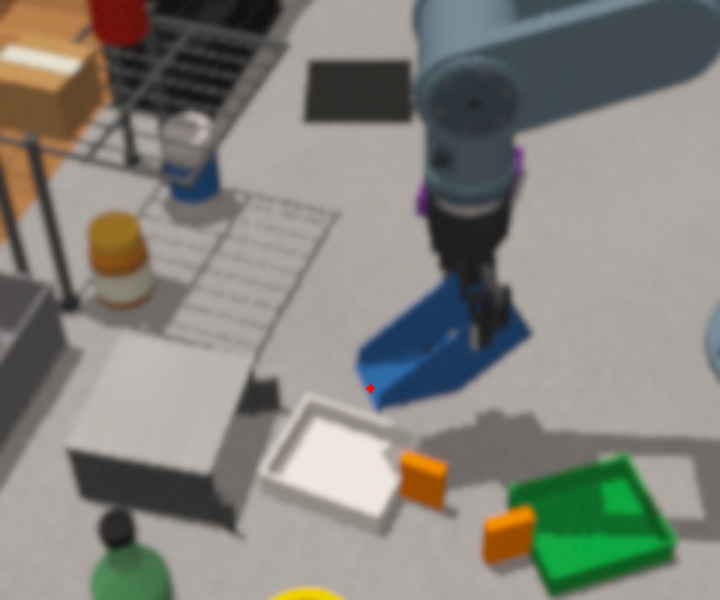

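View pics/i_top.png

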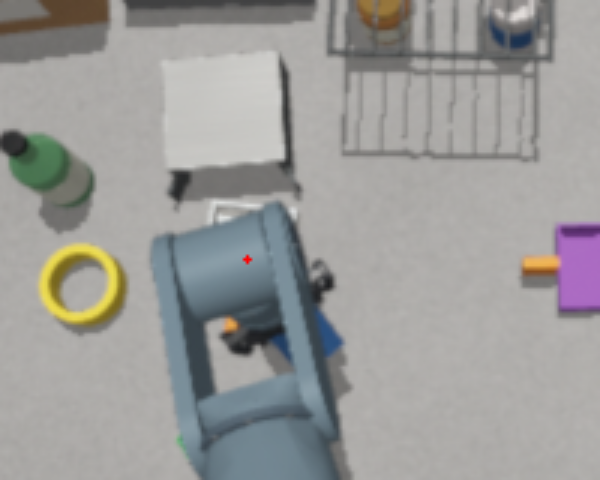

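Emit:
{"name": "apply_moves", "arguments": {
  "increments": [
    {"x": 0, "y": 2.7, "z": -0.4, "ax": 0.035, "ay": 0, "az": 0, "grip": 1},
    {"x": 0, "y": 4.6, "z": -0.8, "ax": 0.088, "ay": 0, "az": 0, "grip": 1},
    {"x": 0, "y": 5.3, "z": -1.3, "ax": 0.14, "ay": 0, "az": 0, "grip": 1},
    {"x": 0, "y": 5.2, "z": -1.8, "ax": 0.192, "ay": 0, "az": 0, "grip": 1},
    {"x": 0, "y": 5.2, "z": -2.1, "ax": 0.227, "ay": 0, "az": 0, "grip": 1},
    {"x": 0, "y": 5.1, "z": -2.4, "ax": 0.262, "ay": 0, "az": 0, "grip": 1},
    {"x": 0, "y": 4.8, "z": -2.7, "ax": 0.297, "ay": 0, "az": 0, "grip": 1},
    {"x": 0, "y": 4.65, "z": -2.9, "ax": 0.315, "ay": 0, "az": 0, "grip": 1},
    {"x": 0, "y": 4.5, "z": -3.1, "ax": 0.332, "ay": 0, "az": 0, "grip": 1},
    {"x": 0, "y": 4.35, "z": -3.25, "ax": 0.35, "ay": 0, "az": 0, "grip": 1},
    {"x": 0, "y": 4.2, "z": -3.4, "ax": 0.367, "ay": 0, "az": 0, "grip": 1},
    {"x": 0, "y": 4.2, "z": -3.4, "ax": 0.367, "ay": 0, "az": 0, "grip": 1}
  ]
}}

```text
time_s: 10.42
eef_pos: [0.3711, 0.2335, 0.1497]
eef_rot: [0.368, -0.244, -0.495, 0.748]
wrist_force: [0.2, -0.6, -2.3]
opening: 0.719
```

```bash
python3 - <<'E'
from h import *
o,P,R=pose();print(o['time_s'],o['q'].round(3),P,o['wrist_force'],o['opening'])
for n in ['side']:
    im=vision.camera(n)[:,:,::-1].copy()
    cv2.imwrite(f'pics/j_{n}.png',cv2.resize(im[170:320,160:310] ,None,fx=4,fy=4))
L=lambda z:np.array([.4257,.276,z])
for z,t in [(.045,57),(.045,59),(.045,61),(.045,64),(.045,67),(.045,70),(.045,74),(.05,78)]:
    Pt,Rt=pour(L(z),t,.66); r=rows(Pt,Rt); print(t,r[0].round(1),r[1].round(3))
E
```

```text
10.425 [ 0.367  0.286  1.765 -0.112  1.478 -1.828] [0.37107884 0.23348463 0.14972519] [ 0.20179684 -0.57594397 -2.28505035] 0.7187390189799747
57 [ 0.  -0.3 -0.3] [ 0.035 -0.003  0.002]
59 [ 0.  -0.7 -0.5] [ 0.07  -0.003  0.002]
61 [ 0.  -1.  -0.8] [ 0.104 -0.003  0.002]
64 [ 0.  -1.5 -1.2] [ 0.157 -0.003  0.002]
67 [ 0.  -2.  -1.7] [ 0.209 -0.003  0.002]
70 [ 0.  -2.4 -2.2] [ 0.262 -0.003  0.002]
74 [ 0.  -3.  -2.8] [ 0.331 -0.003  0.002]
78 [ 0.  -4.  -3.4] [ 0.401 -0.003  0.002]
```

View pics/j_side.png

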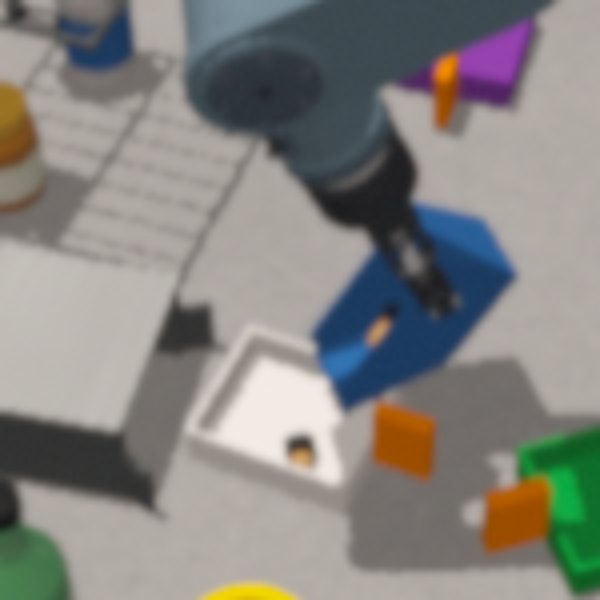

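Emit:
{"name": "apply_moves", "arguments": {
  "increments": [
    {"x": 0, "y": -0.3, "z": -0.3, "ax": 0.035, "ay": 0, "az": 0, "grip": 1},
    {"x": 0, "y": -0.5, "z": -0.4, "ax": 0.052, "ay": 0, "az": 0, "grip": 1},
    {"x": 0, "y": -0.7, "z": -0.5, "ax": 0.07, "ay": 0, "az": 0, "grip": 1},
    {"x": 0, "y": -0.85, "z": -0.65, "ax": 0.087, "ay": 0, "az": 0, "grip": 1},
    {"x": 0, "y": -1, "z": -0.8, "ax": 0.104, "ay": 0, "az": 0, "grip": 1},
    {"x": 0, "y": -1.25, "z": -1, "ax": 0.13, "ay": 0, "az": 0, "grip": 1},
    {"x": 0, "y": -1.5, "z": -1.2, "ax": 0.157, "ay": 0, "az": 0, "grip": 1},
    {"x": 0, "y": -2, "z": -1.7, "ax": 0.209, "ay": 0, "az": 0, "grip": 1},
    {"x": 0, "y": -2.4, "z": -2.2, "ax": 0.262, "ay": 0, "az": 0, "grip": 1},
    {"x": 0, "y": -2.4, "z": -2.2, "ax": 0.262, "ay": 0, "az": 0, "grip": 1}
  ]
}}

```text
time_s: 11.72
eef_pos: [0.3949, 0.2518, 0.1625]
eef_rot: [0.397, -0.193, -0.393, 0.807]
wrist_force: [-0.2, -1.0, -1.4]
opening: 0.719
```

```bash
python3 - <<'E'
from h import *
o,P,R=pose();print(o['time_s'],o['q'].round(3),P,o['wrist_force'],o['opening'])
for n in ['side']:
    im=vision.camera(n)[:,:,::-1].copy()
    cv2.imwrite(f'pics/k_{n}.png',cv2.resize(im[170:320,160:310] ,None,fx=4,fy=4))
L=lambda z:np.array([.4257,.276,z])
for z,t in [(.045,74),(.05,78)]:
    Pt,Rt=pour(L(z),t,.66); r=rows(Pt,Rt); print(t,r[0].round(1),r[1].round(3))
E
```

```text
11.725 [ 0.41   0.508  1.516 -0.154  1.765 -1.796] [0.39487633 0.25182664 0.16252698] [-0.22530644 -0.96320302 -1.43171821] 0.7194087505830059
74 [ 0.  -0.8 -0.4] [ 0.069 -0.003  0.002]
78 [ 0.  -1.8 -0.7] [ 0.139 -0.002  0.002]
```

View pics/k_side.png

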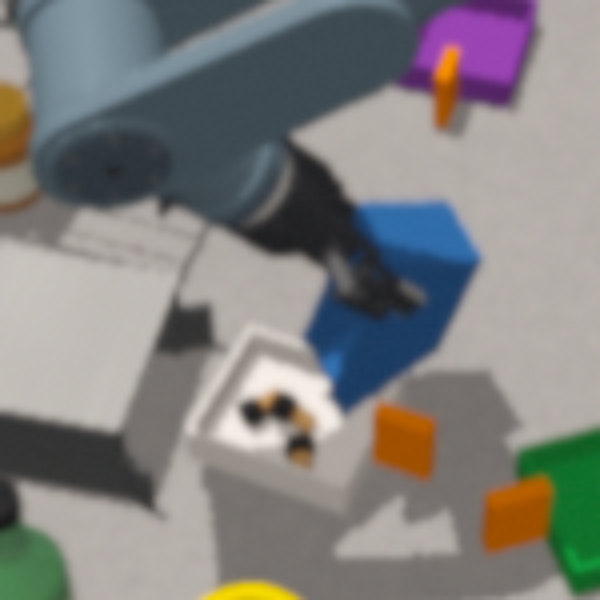

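Emit:
{"name": "apply_moves", "arguments": {
  "increments": [
    {"x": 0, "y": -2.5, "z": 1.5, "ax": 0, "ay": 0, "az": 0, "grip": 1},
    {"x": 0, "y": -5.5, "z": 3, "ax": 0, "ay": 0, "az": 0, "grip": 1},
    {"x": 0, "y": -8.5, "z": 5, "ax": 0, "ay": 0, "az": 0, "grip": 1},
    {"x": 0, "y": -8.5, "z": 5.5, "ax": -0.1, "ay": 0, "az": 0, "grip": 1},
    {"x": 0, "y": -8.5, "z": 5.5, "ax": -0.1, "ay": 0, "az": 0, "grip": 1}
  ]
}}

```text
time_s: 12.4
eef_pos: [0.4014, 0.2569, 0.2651]
eef_rot: [0.386, -0.214, -0.434, 0.785]
wrist_force: [0.0, -0.2, -1.1]
opening: 0.721
```

```bash
python3 - <<'E'
from h import *
o,P,R=pose();print(o['time_s'],o['q'].round(3),P,o['wrist_force'],o['opening'])
for n in ['side','top']:
    im=vision.camera(n)[:,:,::-1].copy(); cv2.imwrite(f'pics/l_{n}.png',im)
    cv2.imwrite(f'pics/l2_{n}.png',cv2.resize(im[170:320,160:310] if n=='side' else im[120:220,300:440],None,fx=5 if n=='top' else 4,fy=5 if n=='top' else 4,interpolation=cv2.INTER_CUBIC))
im=cv2.imread('pics/l_side.png');cv2.imwrite('pics/l3_side.png',cv2.resize(im[110:190,200:330],None,fx=6,fy=6,interpolation=cv2.INTER_CUBIC))
E
```

```text
12.4 [ 0.404  0.338  1.489 -0.14   1.859 -1.826] [0.4013738  0.25692835 0.26511867] [ 0.03048008 -0.23276602 -1.09927726] 0.720861227885413
```

View pics/l2_side.png

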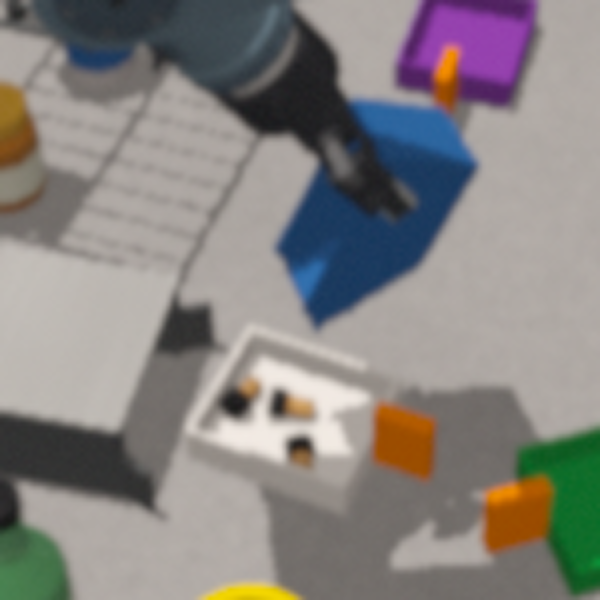

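View pics/l2_top.png

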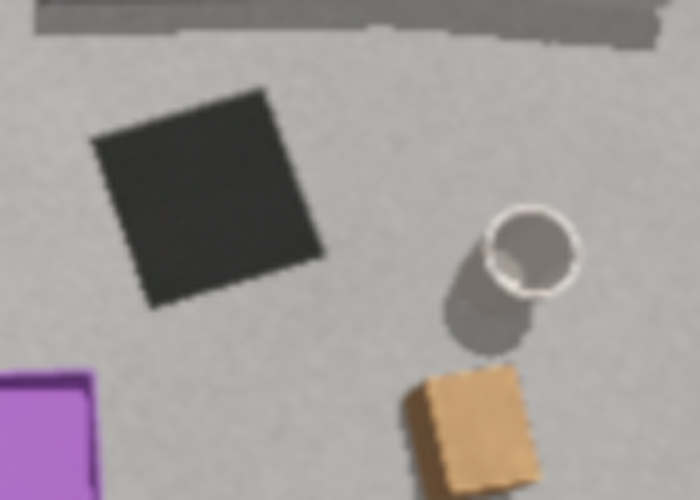

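View pics/l3_side.png

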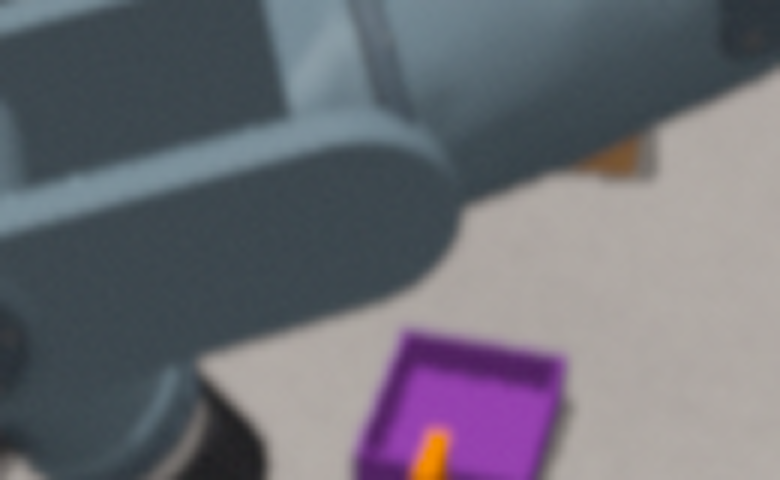

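```bash
python3 - <<'E'
exec(open('fit1.py').read().split("b=.047")[0])
m=.075
M=lambda u,v:(pt,np.array([300+u/5-.4,120+v/5-.4]))
fit('mat',[(M(92,139),(m,m,.003)),(M(264,88),(m,-m,.003)),(M(326,256),(-m,-m,.003)),(M(151,309),(-m,m,.003))],[.62,-.3,.2])
fit('mat2',[(M(92,139),(m,m,.003)),(M(264,88),(m,-m,.003)),(M(326,256),(-m,-m,.003)),(M(151,309),(-m,m,.003)),(S(310,45),(m,-m,.003)),(S(410,46),(-m,-m,.003)),(S(411,106),(-m,m,.003)),(S(305,106),(m,m,.003))],[.62,-.3,.2])
yaw=-.2
f=np.array([np.cos(yaw),np.sin(yaw),0])
for nm,X,s in [('via',[.42,.05,.26],32),('over',[.628,-.336,.18],32)]:
    Rt=tool(yaw if nm=='over' else .2,s); Pt=np.array(X)-.011*f-.006*Rt[:,1]; print(nm,Pt,rows(Pt,Rt))
E
```

```text
mat [ 0.6208 -0.3362  0.2719] 15.6
[[-0.5, -0.2], [0.2, -0.4], [0.5, 0.2], [-0.2, 0.3]]
mat2 [ 0.6217 -0.3357  0.2728] 15.6
[[-0.6, -0.4], [-0.0, -0.6], [0.3, -0.0], [-0.3, 0.1], [-0.2, -0.7], [1.0, -0.9], [1.1, 0.4], [-0.4, 0.3]]
via [0.40610313 0.05155369 0.26508829] (array([-16.56,   6.36,  10.34]), array([-1.1034,  0.4808, -0.0013]))
over [ 0.61410313 -0.33318297  0.18508829] (array([-59.74,  16.86,  11.97]), array([-1.0515,  0.9005, -0.0028]))
```

Emit:
{"name": "apply_moves", "arguments": {
  "increments": [
    {"x": -2, "y": 0, "z": 2, "ax": -0.15, "ay": 0.07, "az": 0, "grip": 1},
    {"x": -4.5, "y": 0.7, "z": 4, "ax": -0.31, "ay": 0.135, "az": 0, "grip": 1},
    {"x": -7, "y": 1.7, "z": 6, "ax": -0.47, "ay": 0.2, "az": 0, "grip": 1},
    {"x": -9.5, "y": 2.8, "z": 7.5, "ax": -0.63, "ay": 0.27, "az": 0, "grip": 1},
    {"x": -12, "y": 4, "z": 8.8, "ax": -0.79, "ay": 0.34, "az": 0, "grip": 1},
    {"x": -14.5, "y": 5.2, "z": 9.8, "ax": -0.95, "ay": 0.41, "az": 0, "grip": 1},
    {"x": -16.6, "y": 6.4, "z": 10.3, "ax": -1.103, "ay": 0.481, "az": 0, "grip": 1},
    {"x": -16.6, "y": 6.4, "z": 10.3, "ax": -1.103, "ay": 0.481, "az": 0, "grip": 1}
  ]
}}

```text
time_s: 13.5
eef_pos: [0.4042, 0.0493, 0.2612]
eef_rot: [-0.31, 0.555, 0.674, -0.375]
wrist_force: [-1.1, -0.4, -0.8]
opening: 0.719
```

```bash
cat > place.py <<'E'
from h import *
o,P,R=pose();print(o['time_s'],o['q'].round(3),P,o['wrist_force'],o['opening'])
yaw=-.2
f=np.array([np.cos(yaw),np.sin(yaw),0]); Rt=tool(yaw,32)
for z in (.10,.03,.006,.003):
    Pt=np.array([.6215,-.336,.0533+z])-.011*f-.006*Rt[:,1]; print(z,Pt,rows(Pt,Rt))
E
python3 place.py
```

```text
13.5 [-0.407 -0.687  2.367  0.357  1.02  -2.29 ] [0.40418215 0.04925902 0.26115211] [-1.05674762 -0.35832102 -0.75423584] 0.7190697009739835
0.1 [ 0.60760313 -0.33318297  0.15838829] (array([-41.44,  15.35,  -5.38]), array([-0.0048,  0.3327,  0.2084]))
0.03 [ 0.60760313 -0.33318297  0.08838829] (array([-41.45,  21.3 ,  -1.7 ]), array([-0.0048,  0.3327,  0.2084]))
0.006 [ 0.60760313 -0.33318297  0.06438829] (array([-41.46,  23.34,  -0.43]), array([-0.0048,  0.3327,  0.2084]))
0.003 [ 0.60760313 -0.33318297  0.06138829] (array([-41.46,  23.59,  -0.28]), array([-0.0048,  0.3327,  0.2084]))
```

Emit:
{"name": "apply_moves", "arguments": {
  "increments": [
    {"x": -6, "y": 0, "z": 0, "ax": 0, "ay": 0.04, "az": 0.03, "grip": 1},
    {"x": -12, "y": 0, "z": 0, "ax": 0, "ay": 0.09, "az": 0.05, "grip": 1},
    {"x": -18, "y": 0.5, "z": 0, "ax": 0, "ay": 0.13, "az": 0.08, "grip": 1},
    {"x": -23.5, "y": 2, "z": -1, "ax": 0, "ay": 0.18, "az": 0.11, "grip": 1},
    {"x": -29, "y": 5, "z": -2, "ax": 0, "ay": 0.22, "az": 0.14, "grip": 1},
    {"x": -34, "y": 8, "z": -3.5, "ax": 0, "ay": 0.27, "az": 0.17, "grip": 1},
    {"x": -38, "y": 11, "z": -4.5, "ax": 0, "ay": 0.31, "az": 0.2, "grip": 1},
    {"x": -41, "y": 14, "z": -5.4, "ax": 0, "ay": 0.333, "az": 0.208, "grip": 1},
    {"x": -41.4, "y": 15.4, "z": -5.4, "ax": -0.005, "ay": 0.333, "az": 0.208, "grip": 1},
    {"x": -41.4, "y": 15.4, "z": -5.4, "ax": -0.005, "ay": 0.333, "az": 0.208, "grip": 1}
  ]
}}

```text
time_s: 14.75
eef_pos: [0.6083, -0.3301, 0.155]
eef_rot: [-0.377, 0.675, 0.555, -0.308]
wrist_force: [-0.7, 0.0, -2.0]
opening: 0.716
```

```bash
python3 place.py; python3 - <<'E'
from h import *
im=vision.camera('side')[:,:,::-1];cv2.imwrite('pics/m_side.png',cv2.resize(im[80:230,150:350],None,fx=4,fy=4))
E
```

```text
14.75 [-0.8    0.296  1.788  0.518  0.654 -2.524] [ 0.60833721 -0.33011453  0.15503158] [-0.67253411  0.01836523 -2.02972844] 0.7158152698099602
0.1 [ 0.60760313 -0.33318297  0.15838829] (array([-0.31, -0.29, -0.17]), array([-0.0048,  0.0012,  0.005 ]))
0.03 [ 0.60760313 -0.33318297  0.08838829] (array([-0.34,  5.66,  3.51]), array([-0.0048,  0.0012,  0.005 ]))
0.006 [ 0.60760313 -0.33318297  0.06438829] (array([-0.35,  7.7 ,  4.78]), array([-0.0048,  0.0012,  0.005 ]))
0.003 [ 0.60760313 -0.33318297  0.06138829] (array([-0.35,  7.96,  4.93]), array([-0.0048,  0.0012,  0.005 ]))
```

View pics/m_side.png

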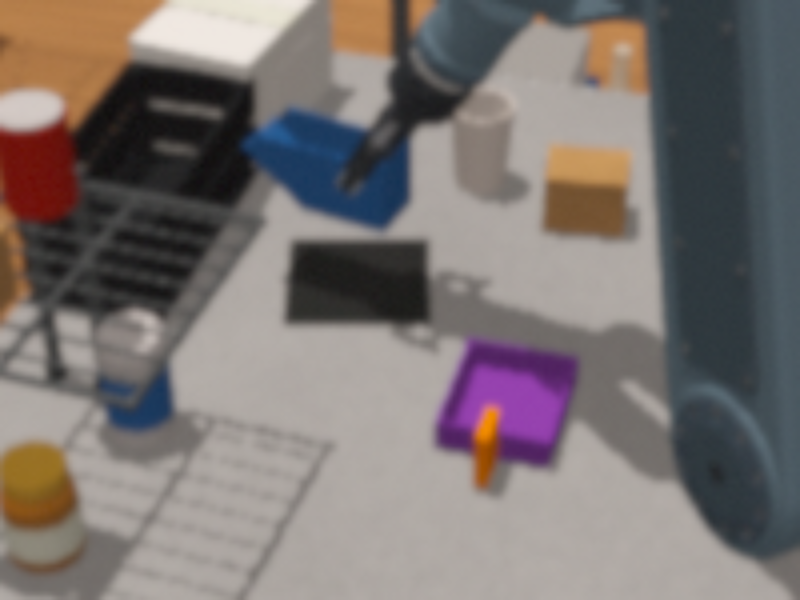

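Emit:
{"name": "apply_moves", "arguments": {
  "increments": [
    {"x": -0.1, "y": 1.7, "z": 1.1, "ax": -0.005, "ay": 0, "az": 0.005, "grip": 1},
    {"x": -0.2, "y": 3.4, "z": 2.1, "ax": -0.005, "ay": 0, "az": 0.005, "grip": 1},
    {"x": -0.3, "y": 5, "z": 3.1, "ax": -0.005, "ay": 0, "az": 0.005, "grip": 1},
    {"x": -0.35, "y": 6.2, "z": 3.8, "ax": -0.005, "ay": 0, "az": 0.005, "grip": 1},
    {"x": -0.35, "y": 6.8, "z": 4.2, "ax": -0.005, "ay": 0, "az": 0.005, "grip": 1},
    {"x": -0.35, "y": 6.8, "z": 4.2, "ax": -0.005, "ay": 0, "az": 0.005, "grip": 1}
  ]
}}

```text
time_s: 15.55
eef_pos: [0.6077, -0.3335, 0.0765]
eef_rot: [-0.374, 0.677, 0.554, -0.307]
wrist_force: [-0.4, -0.2, -1.8]
opening: 0.719
```

```bash
python3 place.py; python3 - <<'E'
from h import *
o,P,R=pose(); yaw=-.2; f=np.array([np.cos(yaw),np.sin(yaw),0]); l=np.array([-f[1],f[0],0])
G=P+.006*R[:,1]; B=G+.011*f-[0,0,.0533]; print('bin',B)
for n,sl in [('side',(slice(80,230),slice(150,350))),('top',(slice(100,220),slice(270,430)))]:
    im=vision.camera(n)[:,:,::-1]; p=vision.camera_params(n); s=4
    big=cv2.resize(im[sl],None,fx=s,fy=s,interpolation=cv2.INTER_CUBIC)
    for m in [(-.047,.031,.075),(-.047,-.031,.075),(-.047,.031,0),(-.047,-.031,0),(.111,.031,.055),(.111,-.031,.055),(.047,.031,0)]:
        u=(proj(p,B+m[0]*f+m[1]*l+[0,0,m[2]])[0]-[sl[1].start,sl[0].start]+.5)*s
        cv2.circle(big,tuple(int(a) for a in u),3,(0,0,255),-1)
    cv2.imwrite(f'pics/n_{n}.png',big)
E
```

```text
15.55 [-0.804  0.43   1.81   0.654  0.518 -2.689] [ 0.60765631 -0.33352258  0.07649663] [-0.38383489 -0.15446088 -1.78789164] 0.7185298831736298
0.1 [ 0.60760313 -0.33318297  0.15838829] (array([ 0.02, -6.94, -4.34]), array([ 0.0017,  0.0013, -0.001 ]))
0.03 [ 0.60760313 -0.33318297  0.08838829] (array([ 0.03, -1.01, -0.62]), array([ 0.0017,  0.0013, -0.001 ]))
0.006 [ 0.60760313 -0.33318297  0.06438829] (array([0.03, 1.02, 0.65]), array([ 0.0017,  0.0013, -0.001 ]))
0.003 [ 0.60760313 -0.33318297  0.06138829] (array([0.03, 1.27, 0.81]), array([ 0.0017,  0.0013, -0.001 ]))
bin [ 0.6215606  -0.33634709  0.01811383]
```

View pics/n_side.png

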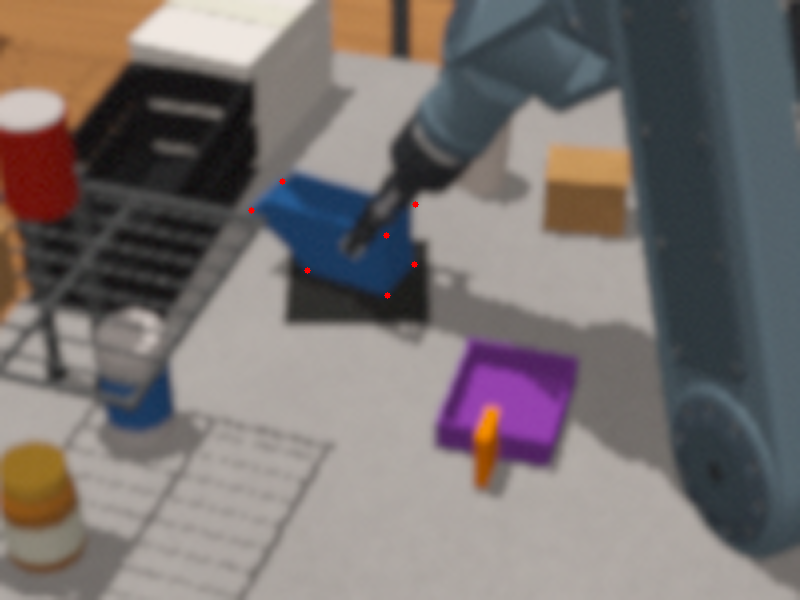

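View pics/n_top.png

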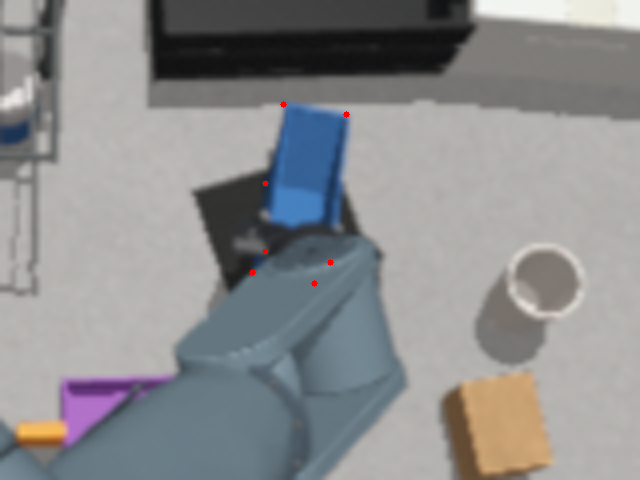

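Emit:
{"name": "apply_moves", "arguments": {
  "increments": [
    {"x": 0, "y": 0.5, "z": 0.3, "ax": 0, "ay": 0, "az": 0, "grip": 1},
    {"x": 0, "y": 0.9, "z": 0.55, "ax": 0, "ay": 0, "az": 0, "grip": 1},
    {"x": 0, "y": 1.15, "z": 0.7, "ax": 0, "ay": 0, "az": 0, "grip": 1},
    {"x": 0, "y": 1.2, "z": 0.75, "ax": 0, "ay": 0, "az": 0, "grip": 1},
    {"x": 0, "y": 1.2, "z": 0.75, "ax": 0, "ay": 0, "az": 0, "grip": 1}
  ]
}}

```text
time_s: 16.27
eef_pos: [0.6081, -0.3341, 0.0631]
eef_rot: [-0.374, 0.678, 0.554, -0.307]
wrist_force: [0.7, 0.3, -0.6]
opening: 0.719
```

Emit:
{"name": "apply_moves", "arguments": {
  "increments": [
    {"x": 0, "y": 0.1, "z": 0.06, "ax": 0, "ay": 0, "az": 0, "grip": 1},
    {"x": 0, "y": 0.2, "z": 0.12, "ax": 0, "ay": 0, "az": 0, "grip": 1},
    {"x": 0, "y": 0.2, "z": 0.12, "ax": 0, "ay": 0, "az": 0, "grip": 1}
  ]
}}

```text
time_s: 16.65
eef_pos: [0.6085, -0.3344, 0.0615]
eef_rot: [-0.373, 0.678, 0.554, -0.307]
wrist_force: [-1.7, 1.6, 3.7]
opening: 0.72
```

Contact (z force +5 N). Open and retreat.

Emit:
{"name": "apply_moves", "arguments": {
  "increments": [
    {"x": 0, "y": 0, "z": 0, "ax": 0, "ay": 0, "az": 0, "grip": 0},
    {"x": 0, "y": 0, "z": 0, "ax": 0, "ay": 0, "az": 0, "grip": 0},
    {"x": 0, "y": 0, "z": 0, "ax": 0, "ay": 0, "az": 0, "grip": 0},
    {"x": 0, "y": 0, "z": 0, "ax": 0, "ay": 0, "az": 0, "grip": 0}
  ]
}}

```text
time_s: 17.15
eef_pos: [0.6085, -0.3344, 0.0614]
eef_rot: [-0.373, 0.678, 0.554, -0.307]
wrist_force: [-1.0, -0.7, 0.5]
opening: 0.998
```

Emit:
{"name": "apply_moves", "arguments": {
  "increments": [
    {"x": 0, "y": -1.5, "z": 0, "ax": 0, "ay": 0, "az": 0, "grip": 0},
    {"x": 0, "y": -4, "z": 0, "ax": 0, "ay": 0, "az": 0, "grip": 0},
    {"x": 0, "y": -8, "z": 0, "ax": 0, "ay": 0, "az": 0, "grip": 0},
    {"x": 0, "y": -13, "z": 0, "ax": 0, "ay": 0, "az": 0, "grip": 0},
    {"x": 0, "y": -18, "z": 0, "ax": 0, "ay": 0, "az": 0, "grip": 0},
    {"x": 0, "y": -22, "z": 0, "ax": 0, "ay": 0, "az": 0, "grip": 0},
    {"x": 0, "y": -22, "z": 0, "ax": 0, "ay": 0, "az": 0, "grip": 0}
  ]
}}

```text
time_s: 18.02
eef_pos: [0.4934, -0.3119, 0.252]
eef_rot: [-0.37, 0.68, 0.553, -0.307]
wrist_force: [-0.2, 1.0, -0.9]
opening: 0.998
```

```bash
python3 - <<'E'
from h import *
o,P,R=pose(); print(o['time_s'],o['q'].round(2),P,o['opening']);yaw=-.2; f=np.array([np.cos(yaw),np.sin(yaw),0]); l=np.array([-f[1],f[0],0])
B=np.array([.6215,-.336,.003])
for n,sl in [('side',(slice(80,230),slice(150,350))),('top',(slice(100,220),slice(270,430)))]:
    im=vision.camera(n)[:,:,::-1]; p=vision.camera_params(n); s=4;cv2.imwrite(f'pics/o_{n}_raw.png',im)
    big=cv2.resize(im[sl],None,fx=s,fy=s,interpolation=cv2.INTER_CUBIC)
    for m in [(-.047,.031,.075),(-.047,-.031,.075),(-.047,.031,0),(-.047,-.031,0),(.111,.031,.055),(.111,-.031,.055),(.047,.031,0)]:
        u=(proj(p,B+m[0]*f+m[1]*l+[0,0,m[2]])[0]-[sl[1].start,sl[0].start]+.5)*s
        cv2.circle(big,tuple(int(a) for a in u),3,(0,0,255),-1)
    cv2.imwrite(f'pics/o_{n}.png',big)
E
```

```text
18.025 [-0.96 -0.08  1.99  0.5   0.86 -2.59] [ 0.49342728 -0.31187268  0.25195076] 0.9978815353829716
```

View pics/o_side.png

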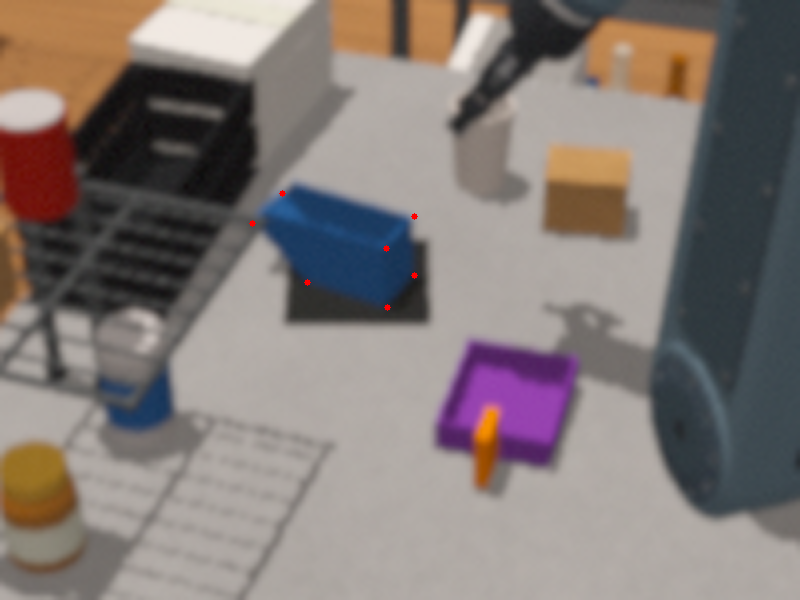

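View pics/o_top.png

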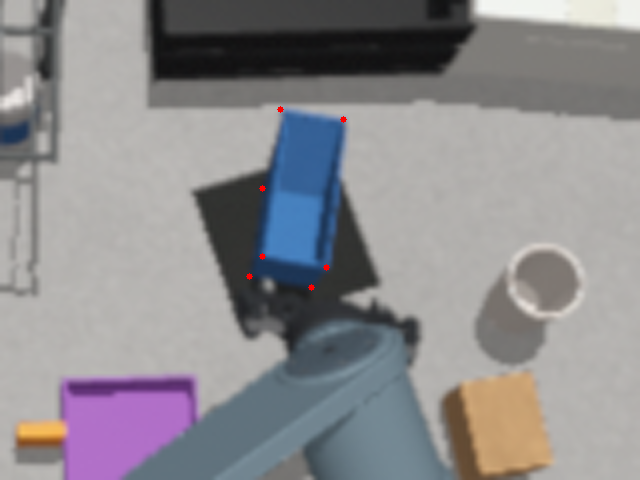

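```bash
python3 - <<'E'
from h import *
Rt=tool(-.124,15)
print(rows(np.array([.3537,.3052,.045])-.15*Rt[:,1],Rt))
E
```

```text
(array([ 57.3 , -11.17,  28.21]), array([ 0.3011, -0.0688, -0.034 ]))
```

Emit:
{"name": "apply_moves", "arguments": {
  "increments": [
    {"x": 3, "y": -2, "z": 1, "ax": 0, "ay": 0, "az": 0, "grip": 0},
    {"x": 8, "y": -4, "z": 2.5, "ax": 0.02, "ay": 0, "az": 0, "grip": 0},
    {"x": 14, "y": -5, "z": 5, "ax": 0.05, "ay": -0.01, "az": 0, "grip": 0},
    {"x": 20, "y": -6, "z": 8, "ax": 0.08, "ay": -0.02, "az": 0, "grip": 0},
    {"x": 26, "y": -7, "z": 11, "ax": 0.11, "ay": -0.03, "az": -0.01, "grip": 0},
    {"x": 32, "y": -8, "z": 14, "ax": 0.14, "ay": -0.04, "az": -0.01, "grip": 0},
    {"x": 38, "y": -9, "z": 17, "ax": 0.18, "ay": -0.05, "az": -0.02, "grip": 0},
    {"x": 44, "y": -10, "z": 20, "ax": 0.22, "ay": -0.06, "az": -0.03, "grip": 0},
    {"x": 50, "y": -10.5, "z": 24, "ax": 0.26, "ay": -0.07, "az": -0.034, "grip": 0},
    {"x": 55, "y": -11.1, "z": 27, "ax": 0.3, "ay": -0.07, "az": -0.034, "grip": 0},
    {"x": 57.3, "y": -11.2, "z": 28.2, "ax": 0.3, "ay": -0.07, "az": -0.034, "grip": 0},
    {"x": 57.3, "y": -11.2, "z": 28.2, "ax": 0.3, "ay": -0.07, "az": -0.034, "grip": 0}
  ]
}}

```text
time_s: 19.62
eef_pos: [0.3114, 0.313, 0.1869]
eef_rot: [-0.454, 0.592, 0.526, -0.408]
wrist_force: [0.3, -0.8, -0.8]
opening: 1.001
```

```bash
python3 - <<'E'
from h import *
o,P,R=pose();print(o['time_s'],o['q'].round(3),P,o['wrist_force'])
p=vision.camera_params('wrist'); im=vision.camera('wrist')[:,:,::-1].copy(); np.save('pics/p_wrist.npy',p,allow_pickle=True)
cv2.imwrite('pics/p_wrist_raw.png',im)
big=cv2.resize(im,None,fx=1.5625,fy=1.5625,interpolation=cv2.INTER_CUBIC)
def mark(o,pts,col):
    c,s=np.cos(o[2]),np.sin(o[2])
    for m in pts:
        u=(proj(p,[o[0]+c*m[0]-s*m[1],o[1]+s*m[0]+c*m[1],m[2]])[0]+.5)*1.5625; cv2.circle(big,tuple(int(a) for a in u),3,col,-1)
mark((.448,.2934,-.1245),[(a,b,.034) for a in(-.065,.065) for b in (-.055,.055)]+[(a,b,.065) for a in (-.065,-.111) for b in (-.007,.007)],(0,0,255))
mark((.6237,.318,.0706),[(a,b,.086) for a in(-.07,) for b in (-.0755,.0755)]+[(-.07,b,0) for b in (-.063,.063)],(0,255,0))
cv2.imwrite('pics/p_wrist.png',big)
Rt=tool(-.124,15)
print(rows(np.array([.3537,.3052,.045])-.006*Rt[:,1],Rt))
E
```

```text
19.625 [ 0.639 -0.136  2.101 -0.212  1.    -0.719] [0.31139482 0.31300611 0.18688352] [ 0.28151587 -0.78095435 -0.77067896]
(array([-0.06, 14.25, -0.37]), array([-0.0031,  0.0082, -0.0024]))
```

View pics/p_wrist.png

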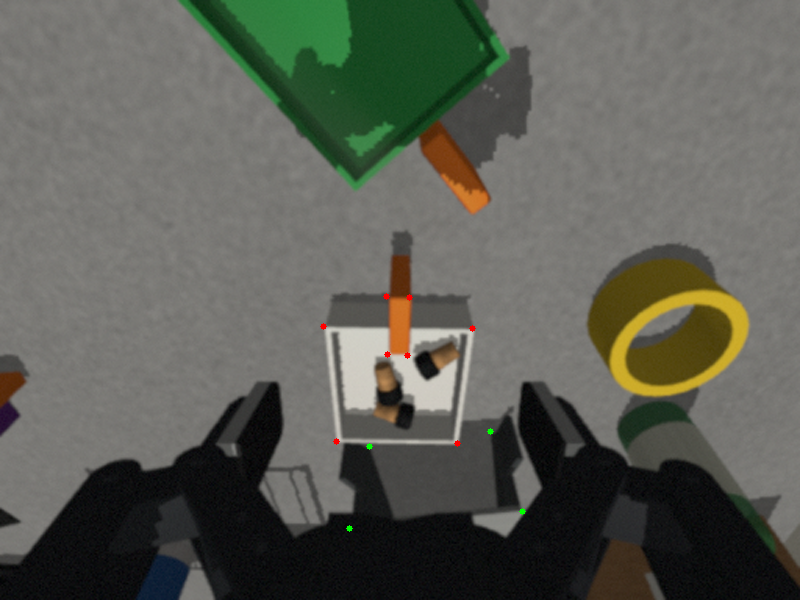

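```bash
python3 - <<'E'
from h import *
p=np.load('pics/p_wrist.npy',allow_pickle=True).item()
for u in [(480,210),(490,197),(443,125)]: print(onz(p,np.array(u)/1.5625,.065))
E
```

```text
[0.28819667 0.35798472 0.065     ]
[0.28152167 0.36335826 0.065     ]
[0.24281789 0.34075511 0.065     ]
```

Emit:
{"name": "apply_moves", "arguments": {
  "increments": [
    {"x": 0, "y": 4, "z": -0.2, "ax": 0, "ay": 0.008, "az": 0, "grip": 0},
    {"x": 0, "y": 8, "z": -0.3, "ax": 0, "ay": 0.008, "az": 0, "grip": 0},
    {"x": -0.1, "y": 11.5, "z": -0.4, "ax": 0, "ay": 0.008, "az": 0, "grip": 0},
    {"x": -0.1, "y": 13.5, "z": -0.4, "ax": 0, "ay": 0.008, "az": 0, "grip": 0.3},
    {"x": -0.1, "y": 14.2, "z": -0.4, "ax": 0, "ay": 0.008, "az": 0, "grip": 0.5},
    {"x": -0.1, "y": 14.2, "z": -0.4, "ax": 0, "ay": 0.008, "az": 0, "grip": 0.5}
  ]
}}

```text
time_s: 20.42
eef_pos: [0.3526, 0.3041, 0.0513]
eef_rot: [-0.457, 0.595, 0.523, -0.404]
wrist_force: [0.5, -0.1, 0.4]
opening: 0.504
```

```bash
python3 - <<'E'
from h import *
o,P,R=pose();print(o['time_s'],o['q'].round(3),P,o['wrist_force'],o['opening'])
im=vision.camera('wrist')[:,:,::-1]
cv2.imwrite('pics/q_wrist.png',cv2.resize(im,(800,600)))
Rt=tool(-.124,15)
print(rows(np.array([.3537,.3052,.045])-.006*Rt[:,1],Rt))
E
```

```text
20.425 [ 0.562  0.182  2.125 -0.274  0.653 -0.68 ] [0.35258917 0.30410269 0.0512549 ] [ 0.54616113 -0.06430524  0.36268232] 0.5039205175009954
(array([0.07, 0.08, 0.1 ]), array([-0.0027, -0.0008, -0.0025]))
```

View pics/q_wrist.png

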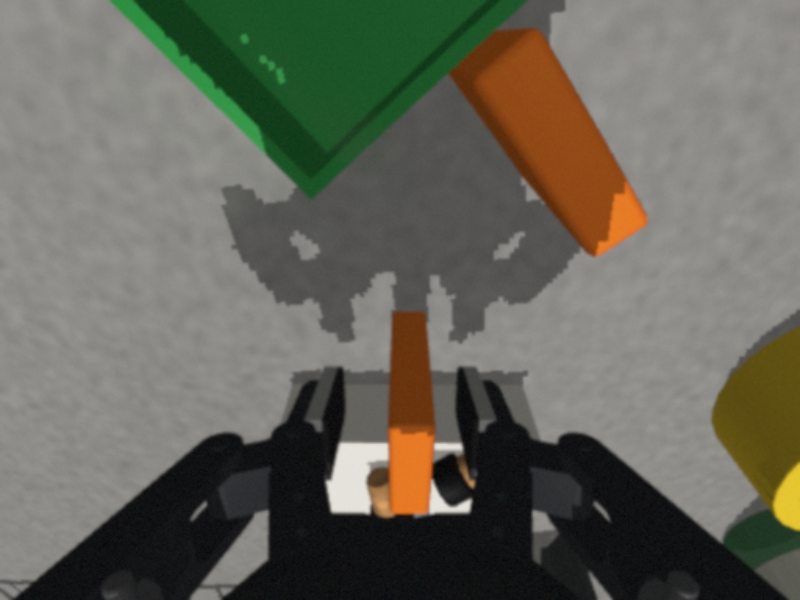

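Emit:
{"name": "apply_moves", "arguments": {
  "increments": [
    {"x": 0.1, "y": 0, "z": 0, "ax": 0, "ay": 0, "az": 0, "grip": 0.7},
    {"x": 0.1, "y": 0, "z": 0, "ax": 0, "ay": 0, "az": 0, "grip": 1},
    {"x": 0.1, "y": 0, "z": 0, "ax": 0, "ay": 0, "az": 0, "grip": 1},
    {"x": 0.1, "y": 0, "z": 0, "ax": 0, "ay": 0, "az": 0, "grip": 1},
    {"x": 0.1, "y": 0, "z": 0, "ax": 0, "ay": 0, "az": 0, "grip": 1}
  ]
}}

```text
time_s: 21.1
eef_pos: [0.3536, 0.3063, 0.053]
eef_rot: [-0.456, 0.595, 0.525, -0.403]
wrist_force: [-2.2, -0.3, 7.3]
opening: 0.156
```

```bash
cat > tr.py <<'E'
from h import *
o,P,R=pose();print(o['time_s'],o['q'].round(3),P.round(4),o['wrist_force'],o['opening'])
G=P+.006*R[:,1]; yaw=np.arctan2(-R[0,0],R[1,0])
t=[G[0]+.095*np.cos(yaw),G[1]+.095*np.sin(yaw)]; print('tray est',np.round(t,4),'yaw',yaw.round(4),'G',G.round(4))
RK=(.6237,.318,.0706); c,s=np.cos(RK[2]),np.sin(RK[2]); d=np.array(t)-RK[:2]; print('in rack',[c*d[0]+s*d[1],-s*d[0]+c*d[1]],yaw-RK[2])
import sys
for a in sys.argv[1:]:
    xr=float(a); x=xr-.095; g=np.array([RK[0]+c*x,RK[1]+s*x,G[2]]); Rt=tool(RK[2],15); Pt=g-.006*Rt[:,1]; print(a,rows(Pt,Rt))
E
python3 tr.py -.185 -.165 -.12 -.06 -.03 .003
```

```text
21.1 [ 0.565  0.181  2.122 -0.274  0.654 -0.678] [0.3536 0.3063 0.053 ] [-2.21664618 -0.29644368  7.29006105] 0.15563328370542123
tray est [0.4494 0.2943] yaw -0.1247 G [0.3551 0.3061 0.0472]
in rack [np.float64(-0.17556011412130623), np.float64(-0.011374186629708617)] -0.1953478235177479
-.185 (array([-0.94, -0.25,  0.93]), array([-0.0009, -0.1885, -0.0513]))
-.165 (array([-0.55,  0.26, -0.96]), array([-0.0009, -0.1885, -0.0513]))
-.12 (array([ 0.32,  1.4 , -5.23]), array([-0.0009, -0.1885, -0.0513]))
-.06 (array([  1.48,   2.91, -10.92]), array([-0.0009, -0.1885, -0.0513]))
-.03 (array([  2.07,   3.67, -13.76]), array([-0.0009, -0.1885, -0.0513]))
.003 (array([  2.71,   4.51, -16.89]), array([-0.0009, -0.1885, -0.0513]))
```

Emit:
{"name": "apply_moves", "arguments": {
  "increments": [
    {"x": -0.2, "y": -0.1, "z": 0.3, "ax": 0, "ay": -0.03, "az": -0.008, "grip": 1},
    {"x": -0.4, "y": -0.15, "z": 0.6, "ax": 0, "ay": -0.07, "az": -0.019, "grip": 1},
    {"x": -0.6, "y": -0.2, "z": 0.8, "ax": 0, "ay": -0.11, "az": -0.03, "grip": 1},
    {"x": -0.8, "y": -0.25, "z": 0.9, "ax": 0, "ay": -0.15, "az": -0.041, "grip": 1},
    {"x": -0.94, "y": -0.25, "z": 0.9, "ax": 0, "ay": -0.188, "az": -0.051, "grip": 1},
    {"x": -0.94, "y": -0.25, "z": 0.9, "ax": 0, "ay": -0.188, "az": -0.051, "grip": 1}
  ]
}}

```text
time_s: 21.85
eef_pos: [0.3427, 0.2979, 0.053]
eef_rot: [-0.416, 0.541, 0.58, -0.446]
wrist_force: [-1.4, 0.7, -1.3]
opening: 0.154
```

```bash
python3 tr.py -.185 -.165 -.14 -.12; python3 - <<'E'
from h import *
for n,sl in [('side',(slice(200,330),slice(130,290))),('top',(slice(120,250),slice(120,250)))]:
    im=vision.camera(n)[:,:,::-1];p=vision.camera_params(n); s=5
    cv2.imwrite(f'pics/r_{n}_raw.png',im)
    big=cv2.resize(im[sl],None,fx=s,fy=4.6,interpolation=cv2.INTER_CUBIC)
    cv2.imwrite(f'pics/r_{n}.png',big)
E
```

```text
21.85 [ 0.529  0.131  2.182 -0.203  0.604 -0.957] [0.3427 0.2979 0.053 ] [-1.38738109  0.68715711 -1.29360371] 0.15449327570273721
tray est [0.439  0.3046] yaw 0.0696 G [0.3442 0.298  0.0472]
in rack [np.float64(-0.18519354258845994), np.float64(-0.000370284487383828)] -0.0010437044070384927
-.185 (array([ 0.03,  0.  , -0.02]), array([-0.0016, -0.0009, -0.0006]))
-.165 (array([ 0.03,  0.52, -1.95]), array([-0.0016, -0.0009, -0.0006]))
-.14 (array([ 0.03,  1.16, -4.37]), array([-0.0016, -0.0009, -0.0006]))
-.12 (array([ 0.03,  1.68, -6.3 ]), array([-0.0016, -0.0009, -0.0006]))
```

View pics/r_side.png

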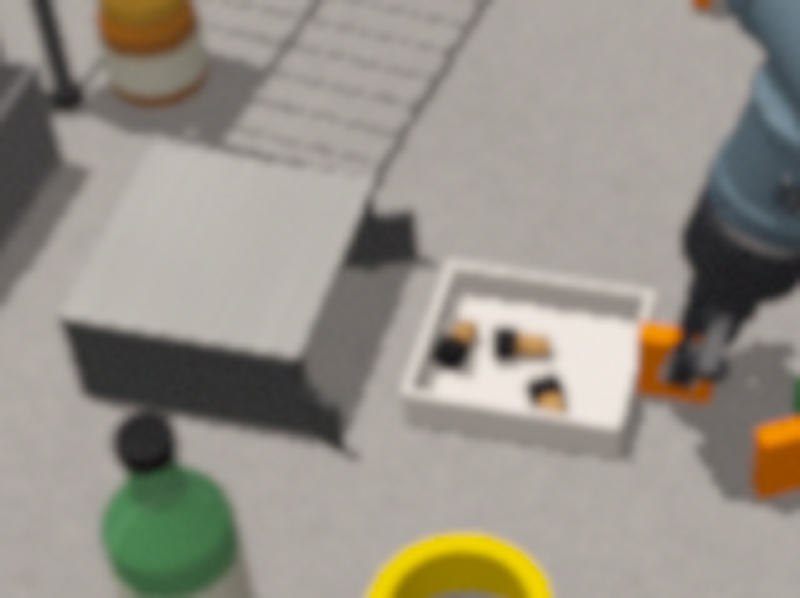

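View pics/r_top.png

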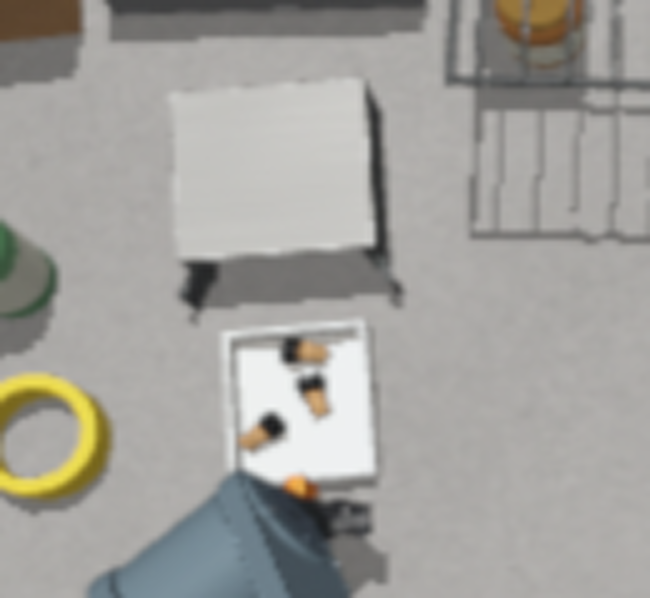

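```bash
python3 - <<'E'
from h import *
p=vision.camera_params('top')
f=lambda U,V,z:onz(p,(120+U/5-.4,120+V/4.6-.4),z)
a,b=f(195,318,0),f(398,303,0); print('flare tips',a,b,(a+b)/2,np.linalg.norm(a-b))
a,b=f(172,92,.086),f(364,78,.086);c,d=f(180,262,.086),f(377,246,.086); print('top',(a+b)/2,(c+d)/2,np.linalg.norm(a-b),np.linalg.norm(c-d)); m=(a+b)/2-(c+d)/2; print('yaw',np.arctan2(m[1],m[0]), np.arctan2(*-(d-c)[[0,1]]))
a,b=f(221,332,.034),f(366,321,.034);c,d=f(227,494,.034),f(378,480,.034); print('tray front',(a+b)/2,np.linalg.norm(a-b)); m=(a+b)/2-(c+d)/2; print(np.arctan2(m[1],m[0]))
RK=(.6237,.318,.0706)
for X in [a,b]: 
    q=X[:2]-RK[:2]; print(np.cos(RK[2])*q[0]+np.sin(RK[2])*q[1],-np.sin(RK[2])*q[0]+np.cos(RK[2])*q[1])
for X in [f(195,318,0),f(398,303,0),f(172,92,.086),f(364,78,.086),f(180,262,.086),f(377,246,.086)]:
    q=X[:2]-RK[:2]; print('rack',np.cos(RK[2])*q[0]+np.sin(RK[2])*q[1],-np.sin(RK[2])*q[0]+np.cos(RK[2])*q[1])
E
```

```text
flare tips [0.51759586 0.39443312 0.        ] [0.52683701 0.23335454 0.        ] [0.52221643 0.31389383 0.        ] 0.16134344724203475
top [0.69699258 0.32217681 0.086     ] [0.5504587  0.31089259 0.086     ] 0.14834402171748684 0.1492165416339492
yaw 0.07685593483890397 -0.06577720256546804
tray front [0.50064939 0.30902538 0.034     ] 0.1125999710384869
0.0699922696873078
-0.12274785296752494 0.05602436425620211
-0.12400646397037711 -0.05656857236156084
rack -0.10044812720256335 0.08372744310465088
rack -0.10259269870378002 -0.07760175072281303
rack 0.07439336110617338 0.07316166983453175
rack 0.07241590273901742 -0.07516917132038238
rack -0.07320039293788647 0.07268423792259161
rack -0.07392003130233774 -0.0765305683729651
```

Emit:
{"name": "apply_moves", "arguments": {
  "increments": [
    {"x": 0.03, "y": 0.15, "z": -0.6, "ax": 0, "ay": 0, "az": 0, "grip": 1},
    {"x": 0.03, "y": 0.4, "z": -1.5, "ax": 0, "ay": 0, "az": 0, "grip": 1},
    {"x": 0.03, "y": 0.8, "z": -3, "ax": 0, "ay": 0, "az": 0, "grip": 1},
    {"x": 0.03, "y": 1.2, "z": -4.5, "ax": 0, "ay": 0, "az": 0, "grip": 1},
    {"x": 0.03, "y": 1.6, "z": -6, "ax": 0, "ay": 0, "az": 0, "grip": 1},
    {"x": 0.03, "y": 1.95, "z": -7.3, "ax": 0, "ay": 0, "az": 0, "grip": 1},
    {"x": 0.03, "y": 2.2, "z": -8.2, "ax": 0, "ay": 0, "az": 0, "grip": 1},
    {"x": 0.03, "y": 2.2, "z": -8.2, "ax": 0, "ay": 0, "az": 0, "grip": 1}
  ]
}}

```text
time_s: 22.95
eef_pos: [0.4287, 0.3043, 0.053]
eef_rot: [-0.415, 0.541, 0.58, -0.445]
wrist_force: [2.5, 0.5, 1.6]
opening: 0.158
```

```bash
python3 tr.py -.06 -.03 -.01 .0 .006; python3 - <<'E'
from h import *
for n,sl in [('side',(slice(200,330),slice(130,290))),('top',(slice(120,250),slice(120,250)))]:
    im=vision.camera(n)[:,:,::-1]
    cv2.imwrite(f'pics/s_{n}.png',cv2.resize(im[sl],None,fx=4,fy=4,interpolation=cv2.INTER_CUBIC))
E
```

```text
22.95 [ 0.446  0.26   2.02  -0.164  0.624 -1.073] [0.4287 0.3043 0.053 ] [2.52417459 0.5325525  1.59468973] 0.1575645202160005
tray est [0.5251 0.311 ] yaw 0.0689 G [0.4303 0.3044 0.0472]
in rack [np.float64(-0.09889594297833339), np.float64(-6.518119145555463e-05)] -0.001714981254364617
-.06 (array([-0.  ,  1.01, -3.76]), array([-0.0001, -0.0017, -0.0004]))
-.03 (array([ 0.  ,  1.78, -6.65]), array([-0.0001, -0.0017, -0.0004]))
-.01 (array([ 0.01,  2.3 , -8.59]), array([-0.0001, -0.0017, -0.0004]))
.0 (array([ 0.01,  2.56, -9.55]), array([-0.0001, -0.0017, -0.0004]))
.006 (array([ 1.000e-02,  2.710e+00, -1.013e+01]), array([-0.0001, -0.0017, -0.0004]))
```

View pics/s_side.png

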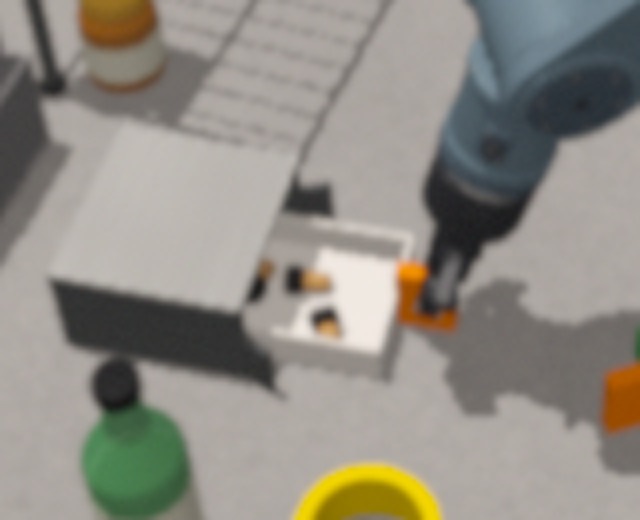

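View pics/s_top.png

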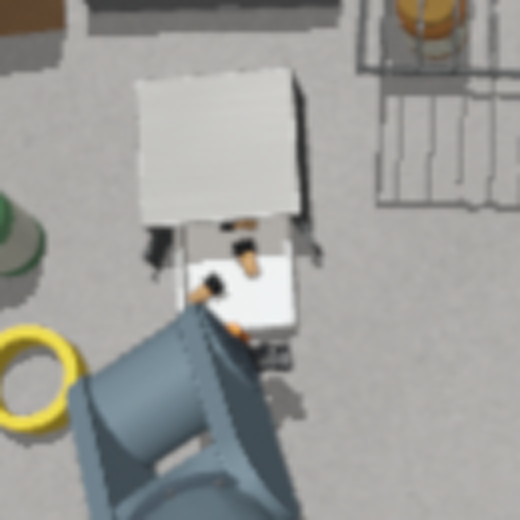

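Entering cleanly. Continue to just short of the stop.

Emit:
{"name": "apply_moves", "arguments": {
  "increments": [
    {"x": 0, "y": 0.2, "z": -0.7, "ax": 0, "ay": 0, "az": 0, "grip": 1},
    {"x": 0, "y": 0.5, "z": -1.9, "ax": 0, "ay": 0, "az": 0, "grip": 1},
    {"x": 0, "y": 0.95, "z": -3.5, "ax": 0, "ay": 0, "az": 0, "grip": 1},
    {"x": 0, "y": 1.35, "z": -5.1, "ax": 0, "ay": 0, "az": 0, "grip": 1},
    {"x": 0, "y": 1.75, "z": -6.6, "ax": 0, "ay": 0, "az": 0, "grip": 1},
    {"x": 0, "y": 2.1, "z": -7.8, "ax": 0, "ay": 0, "az": 0, "grip": 1},
    {"x": 0, "y": 2.3, "z": -8.6, "ax": 0, "ay": 0, "az": 0, "grip": 1},
    {"x": 0, "y": 2.4, "z": -9, "ax": 0, "ay": 0, "az": 0, "grip": 1},
    {"x": 0, "y": 2.4, "z": -9, "ax": 0, "ay": 0, "az": 0, "grip": 1}
  ]
}}

```text
time_s: 24.18
eef_pos: [0.5216, 0.3107, 0.053]
eef_rot: [-0.415, 0.541, 0.58, -0.445]
wrist_force: [1.3, -0.3, 0.2]
opening: 0.158
```

```bash
python3 tr.py .003 .008
```

```text
24.175 [ 0.381  0.399  1.824 -0.128  0.672 -1.169] [0.5216 0.3107 0.053 ] [ 1.25216108 -0.251715    0.20788687] 0.15817610432630327
tray est [0.6179 0.3174] yaw 0.0692 G [0.5232 0.3108 0.0472]
in rack [np.float64(-0.0057866722836927105), np.float64(-0.0002097905526014265)] -0.001371178052009342
.003 (array([ 0.01,  0.23, -0.85]), array([ 0.0007, -0.0013, -0.0003]))
.008 (array([ 0.01,  0.36, -1.33]), array([ 0.0007, -0.0013, -0.0003]))
```

Emit:
{"name": "apply_moves", "arguments": {
  "increments": [
    {"x": 0, "y": 0.07, "z": -0.25, "ax": 0, "ay": 0, "az": 0, "grip": 1},
    {"x": 0, "y": 0.13, "z": -0.5, "ax": 0, "ay": 0, "az": 0, "grip": 1},
    {"x": 0, "y": 0.19, "z": -0.7, "ax": 0, "ay": 0, "az": 0, "grip": 1},
    {"x": 0, "y": 0.21, "z": -0.8, "ax": 0, "ay": 0, "az": 0, "grip": 1},
    {"x": 0, "y": 0.21, "z": -0.8, "ax": 0, "ay": 0, "az": 0, "grip": 1}
  ]
}}

```text
time_s: 24.8
eef_pos: [0.5299, 0.3113, 0.053]
eef_rot: [-0.415, 0.541, 0.58, -0.445]
wrist_force: [-3.3, 0.3, 3.0]
opening: 0.157
```

```bash
python3 tr.py .006 .01
```

```text
24.8 [ 0.376  0.412  1.806 -0.125  0.677 -1.176] [0.5299 0.3113 0.053 ] [-3.28202384  0.3042061   3.00169174] 0.15722028941763408
tray est [0.6262 0.318 ] yaw 0.0692 G [0.5314 0.3114 0.0472]
in rack [np.float64(0.0025000180668034487), np.float64(-0.00020087824205798182)] -0.0013876670836031335
.006 (array([ 0.01,  0.09, -0.34]), array([ 0.0007, -0.0014, -0.0002]))
.01 (array([ 0.01,  0.19, -0.72]), array([ 0.0007, -0.0014, -0.0002]))
```

Emit:
{"name": "apply_moves", "arguments": {
  "increments": [
    {"x": 0, "y": 0.04, "z": -0.15, "ax": 0, "ay": 0, "az": 0, "grip": 1},
    {"x": 0, "y": 0.08, "z": -0.3, "ax": 0, "ay": 0, "az": 0, "grip": 1},
    {"x": 0, "y": 0.08, "z": -0.3, "ax": 0, "ay": 0, "az": 0, "grip": 1}
  ]
}}

```text
time_s: 25.18
eef_pos: [0.5325, 0.3115, 0.053]
eef_rot: [-0.415, 0.541, 0.58, -0.445]
wrist_force: [-7.8, 0.3, 6.7]
opening: 0.153
```

```bash
python3 tr.py .006 .01
```

```text
25.175 [ 0.375  0.416  1.799 -0.124  0.681 -1.178] [0.5325 0.3115 0.053 ] [-7.8288533   0.26208352  6.71685947] 0.1525305771515992
tray est [0.6288 0.3182] yaw 0.0692 G [0.5341 0.3116 0.0472]
in rack [np.float64(0.005123331450827268), np.float64(-0.00019292900429119443)] -0.0013828657946178269
.006 (array([ 0.01,  0.02, -0.08]), array([-0.0004, -0.0013, -0.0005]))
.01 (array([ 0.01,  0.13, -0.47]), array([-0.0004, -0.0013, -0.0005]))
```

Emit:
{"name": "apply_moves", "arguments": {
  "increments": [
    {"x": 0, "y": 0.04, "z": -0.15, "ax": 0, "ay": 0, "az": 0, "grip": 1},
    {"x": 0, "y": 0.08, "z": -0.3, "ax": 0, "ay": 0, "az": 0, "grip": 1},
    {"x": 0, "y": 0.08, "z": -0.3, "ax": 0, "ay": 0, "az": 0, "grip": 1}
  ]
}}

```text
time_s: 25.55
eef_pos: [0.5326, 0.3116, 0.053]
eef_rot: [-0.417, 0.54, 0.578, -0.447]
wrist_force: [-22.0, -3.2, 21.4]
opening: 0.155
```

```bash
python3 tr.py; python3 - <<'E'
from h import *
for n,sl in [('side',(slice(200,330),slice(130,290))),('top',(slice(120,250),slice(120,250)))]:
    im=vision.camera(n)[:,:,::-1]
    cv2.imwrite(f'pics/t_{n}.png',cv2.resize(im[sl],None,fx=4,fy=4,interpolation=cv2.INTER_CUBIC))
E
```

```text
25.55 [ 0.375  0.418  1.794 -0.122  0.689 -1.181] [0.5326 0.3116 0.053 ] [-22.04046992  -3.15774939  21.35329784] 0.1549669384062571
tray est [0.6289 0.3183] yaw 0.0693 G [0.5342 0.3117 0.0472]
in rack [np.float64(0.005238338120155022), np.float64(-9.387743406716369e-05)] -0.0012520359891129568
```

View pics/t_side.png

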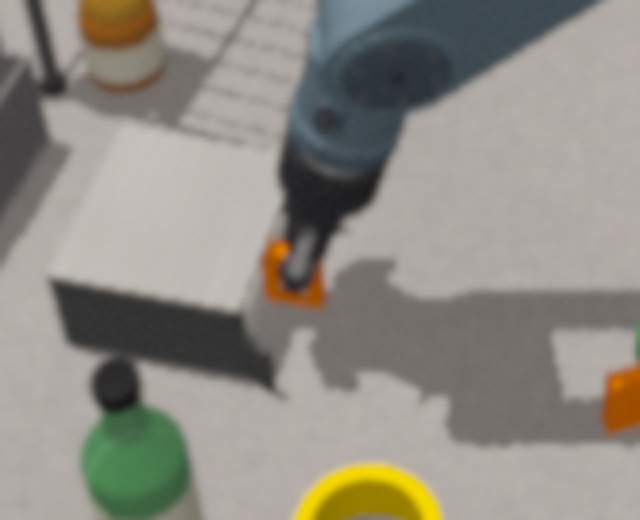

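Emit:
{"name": "apply_moves", "arguments": {
  "increments": [
    {"x": 0, "y": 0, "z": 0, "ax": 0, "ay": 0, "az": 0, "grip": 1},
    {"x": 0, "y": 0, "z": 0, "ax": 0, "ay": 0, "az": 0, "grip": 1}
  ]
}}

```text
time_s: 25.9
eef_pos: [0.5326, 0.3117, 0.053]
eef_rot: [-0.417, 0.54, 0.579, -0.447]
wrist_force: [-7.1, 0.7, 5.2]
opening: 0.156
```

Emit:
{"name": "apply_moves", "arguments": {
  "increments": [
    {"x": 0, "y": 0, "z": 0, "ax": 0, "ay": 0, "az": 0, "grip": 0.8},
    {"x": 0, "y": 0, "z": 0, "ax": 0, "ay": 0, "az": 0, "grip": 0.6},
    {"x": 0, "y": 0, "z": 0, "ax": 0, "ay": 0, "az": 0, "grip": 0.5},
    {"x": 0, "y": 0, "z": 0, "ax": 0, "ay": 0, "az": 0, "grip": 0.5}
  ]
}}

```text
time_s: 26.4
eef_pos: [0.5327, 0.3116, 0.053]
eef_rot: [-0.417, 0.54, 0.579, -0.447]
wrist_force: [-0.1, 0.6, -0.5]
opening: 0.5
```

Emit:
{"name": "apply_moves", "arguments": {
  "increments": [
    {"x": 0, "y": -1, "z": 0.1, "ax": 0, "ay": 0, "az": 0, "grip": 0.5},
    {"x": 0, "y": -3, "z": 0.3, "ax": 0, "ay": 0, "az": 0, "grip": 0.5},
    {"x": 0, "y": -6, "z": 1, "ax": 0, "ay": 0, "az": 0, "grip": 0.5},
    {"x": 0, "y": -9, "z": 4, "ax": 0, "ay": 0, "az": 0, "grip": 0.5},
    {"x": 0, "y": -12, "z": 8, "ax": 0, "ay": 0, "az": 0, "grip": 0.5},
    {"x": 0, "y": -13, "z": 13, "ax": 0.08, "ay": 0, "az": 0, "grip": 0.5},
    {"x": 0, "y": -13, "z": 17, "ax": -0.15, "ay": 0, "az": 0, "grip": 0.5},
    {"x": 0, "y": -13, "z": 20, "ax": -0.4, "ay": 0, "az": 0, "grip": 0.5},
    {"x": 0, "y": -13, "z": 20, "ax": -0.5, "ay": 0, "az": 0, "grip": 0.5},
    {"x": 0, "y": -13, "z": 20, "ax": -0.5, "ay": 0, "az": 0, "grip": 0.5}
  ]
}}

```text
time_s: 27.65
eef_pos: [0.3097, 0.2916, 0.1296]
eef_rot: [-0.284, 0.626, 0.657, -0.31]
wrist_force: [0.7, 0.8, -0.2]
opening: 0.498
```

```bash
python3 - <<'E'
from h import *
o,P,R=pose();print(o['time_s'],o['q'].round(3),P)
for n in ['side','top','wrist']:
    im=vision.camera(n)[:,:,::-1]; cv2.imwrite(f'pics/u_{n}.png',im)
    np.save(f'pics/u_{n}.npy',vision.camera_params(n),allow_pickle=True)
im=cv2.imread('pics/u_top.png');cv2.imwrite('pics/u_top2.png',cv2.resize(im[110:270,100:440],None,fx=2.3,fy=2.3,interpolation=cv2.INTER_CUBIC))
im=cv2.imread('pics/u_wrist.png');cv2.imwrite('pics/u_wrist2.png',cv2.resize(im,(800,600)))
E
```

```text
27.65 [ 0.782 -0.128  2.391 -0.999  0.55  -0.058] [0.30970633 0.29160157 0.12958133]
```

View pics/u_wrist2.png

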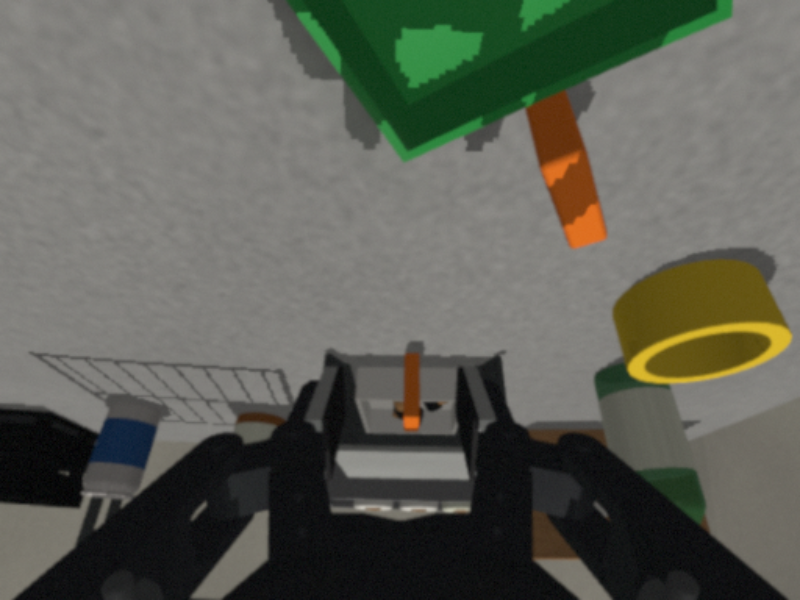

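View pics/u_side.png

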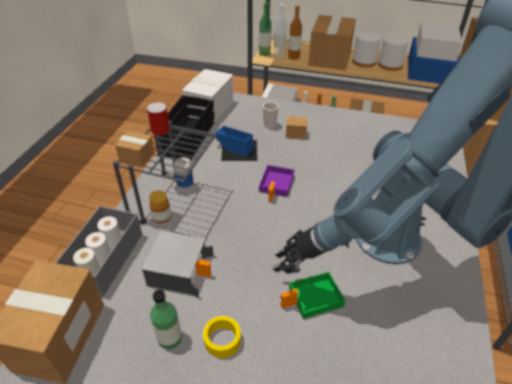

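View pics/u_top2.png

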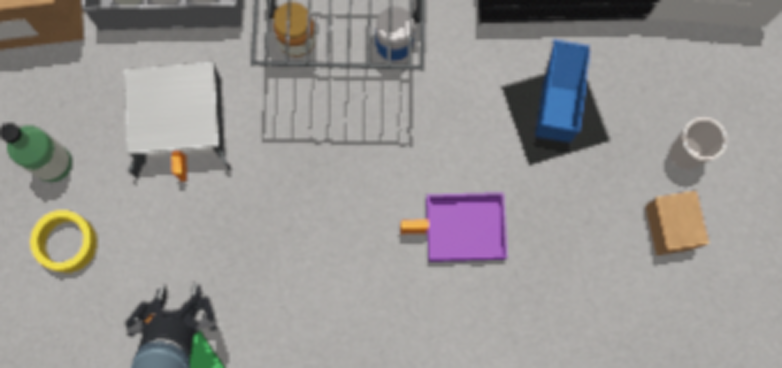

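```bash
python3 - <<'E'
import cv2
im=cv2.imread('pics/u_wrist.png');cv2.imwrite('pics/u_w3.png',cv2.resize(im[215:345,200:330],None,fx=5,fy=4.5,interpolation=cv2.INTER_CUBIC))
E
```

```text
(no output)
```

View pics/u_w3.png

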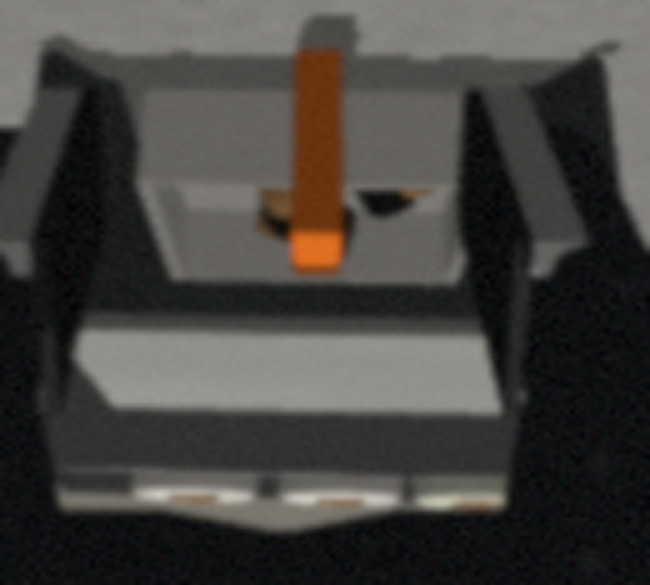

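```bash
python3 - <<'E'
from bench import ticket
print(ticket.hand_in())
E
```

```text
the job is handed in; nothing more can be done
None
```

The job is done and handed in at about 28 s of the 72 s. All three stoppers went into the white tray, the empty bin stands on the black mat, and the loaded tray is in the holder against its back stop.

- **Stoppers:** The side, top and wrist pictures showed all three in the tray after the pour. They also showed them there as the tray entered the bay. The final wrist picture shows corks and caps in the tray, but the fin hides part of the view. I could not count the third one separately there.
- **Bin:** It is upright and within about 3 mm of the mat's middle by the top view. In the side view its lip sat 3–4 pixels off my model, while the back corners agreed. The same mismatch showed in the first measurement, so I put it down to the model and did not correct for it.
- **Tray:** A further 3 mm push raised the wrist force from about 8 to 22 N without moving the tray. I estimated it at x ≈ 5 mm in the holder, against the nominal 3 mm. I eased off to about 7 N before opening.
- **Other goods:** They look undisturbed in the last side and top pictures. The gripper ended open, clear of everything, with about zero wrist force. The highest wrist force I read was about 31 N in total, during that last push.

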